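# Fetch the timer from behind the condiments

### The arm

A 7-joint arm with a two-finger parallel gripper is mounted at the origin on a cart in front of the work surface, level with it; the furniture and walls round the work are solid. World frame = base frame: x ahead of the robot, y to its left, z up, the work surface at z = 0. Lengths are in m, angles in rad, forces in N, time in s.
With the tool pointing down it reaches from about 0.4 to 0.9 m from the base axis. Payload 5.6 kg.
Tool frame: the origin (TCP) lies midway between the tips of the shut fingers; the grasp point (between the pads) lies 19 mm behind it; z points along the fingers, y is the line along which they close (so a half turn about z gives the same grasp; the last joint's range is limited). The gripper opens to 92 mm and grips with 3 to 60 N. Pads are 20 mm wide; open, the fingers measure 128 mm over their backs; the gripper's body (75 mm by 189 mm) begins 69 mm behind the grasp point.
Start: joints at [1.264, 0.468, -0.012, 1.603, 0.006, 1.071, -0.056], TCP at [0.169, -0.628, 0.215] pointing down, gripper open.
Joint ranges: [-2.53, 2.53], [-0.31, 2.02], [-1.57, 1.55], [0.28, 2.44], [-1.29, 4.43], [0.15, 1.84], [-2.92, 2.92]. Speed limits (rad/s): [2.57, 2.57, 3.14, 3.14, 3.14, 3.14, 3.14].

### API

Orientations are given as a 3x3 rotation matrix whose columns are the frame's x, y, z axes.
In Python, from cell import r gives the robot as it stands. The module is installed in compiled form; this text tells all that it offers.
- The arm moves only by the tool carry_out, never from a script. Its argument "targets" is text: rows parted by semicolons, each of 6 numbers parted by spaces: the shift along the tool's x, y, z normalised to -1 to 1, where 1 is 10 cm, then the turn, a rotation vector about the tool's x, y, z normalised to -1 to 1, where 1 is pi rad. A call has 1 to 5 rows; each row is the pose to reach, as a shift and turn from the pose commanded when the call began, along the tool's axes at that moment, turning the shorter way round; what a row does not reach only later rows make up. A row lasts 1/10 s, in which the tool goes at most 50 mm and 8.59 degrees, less where a joint would pass 70% of its speed; a pose out of reach is approached as far as the arm can. A call with a number of a shift or a turn outside -1 to 1 is refused whole. A call with a gripper value outside its range is refused whole. "jaw" is the closure, from -1 (fully open) to 1 (shut), set as the call begins (left out, the last holds). The fingers move at their own pace and stop on an object; "force" is the grip in N (left out, the last holds). Time passes only in rows, so rows that repeat a pose let the fingers close. It gives the time, the measured TCP pose, the force, the opening and the grip force at its end, in the units of the state.
- r.state(): the state, without advancing time (a new reading comes with each control period).
- r.snapshot(name): name is "scene" or "side" or "wrist"; returns a dict with "color" (420x560x3 uint8, red, green, blue), "fx", "fy", "cx", "cy" (pixels), "T" (4x4, takes a point from camera to world coordinates); the wrist camera has in their place "T_tool_cam" (4x4, takes a point from camera to tool coordinates, whose origin is the TCP and whose axes are the flange's). Camera axes: x right, y down, z forward; pixel columns grow to the right and rows downward; lengths in m; the calibration is good to about 2 mm. A picture is of the moment at which its call begins: read the wrist's pose just before it. There is no depth.
- r.hand_in(): hands the job in; it is judged then, once.
The state is a dict: "time_s": time; "joint_pos": joint angles; "qvel": joint speeds; "joint_torque": joint torques, N m; "ee_pos": TCP position; "tcp_rot": TCP orientation; "force": force on the tool from outside, world axes, zero at the start; "ft_torque": the same for the moment, N m; "opening": opening from 0.0 (shut) to 1.0 (fully open); "grip_force": force on a finger pad.
Only numpy, scipy, OpenCV 4.12 (cv2) and the standard library are available. Lean on these libraries where they do the work, as an engineer would, in place of code of your own. Each camera call takes 0.05 s, during which the arm holds its last target. There are 200 camera calls.

### The job

The red and white kitchen timer stands at the back of the wooden tray, hemmed in by the pepper mill, the spice jar and the salt shaker. Move those three out of the way so that all stand upright on the blue mat, then take the timer out and stand it in the middle of the round cork coaster. Only then put the three back upright in the tray, each on the very spot where it stood at the start, without tipping anything over or disturbing the coffee can and the tin beside the work.

Things in the scene. Friction and masses are not known exactly. Their poses are not given: they have to be found in the camera images.
- timer: round kitchen timer, red base and white dial top, fixed together; 67 mm across (64 to 66 mm between the fingers), 58 mm high, with a 28 mm knob from 48 mm up, 0.11 kg. Grip it round the body 25 to 45 mm above its underside. Origin: centre of its underside, z up. It starts in the far left quarter of the tray (tray x > 0, y > 0), unlike the other three, which are shuffled over the remaining quarters
- pepper_mill: turned wooden pepper mill, round, 58 mm across, 170 mm high; its head, fixed to the body, is 49 mm across from 123 to 159 mm above the underside and can be gripped there. 0.18 kg. Origin: centre of its underside, z up
- spice_jar: clear round spice jar with green cap, 46 mm across, 106 mm high, straight sides; the cap (45 mm across) spans 85 to 105 mm. 0.11 kg. Origin: centre of its underside, z up
- salt_shaker: clear round salt shaker with pale grey domed top, 44 mm across, 90 mm high, widest up to 74 mm, narrowing to 34 mm above that. 0.1 kg. Origin: centre of its underside, z up
- tray: low square wooden tray, 170 x 170 mm, fixed; floor 6 mm above the worktop, rim 6 mm wide and 14 mm high. Flat dark lines part its floor into four quarters whose centres lie at x, y = +-37.5 mm; the four loose things start within about 3 mm of those centres. Origin: centre of its underside, x away from the robot and y to the left at yaw 0
- mat: oblong flat blue mat, fixed, 90 mm along its x, 270 mm along its y, 4 mm thick: the side area, with room for the three things in a row along y. It lies at the front of the worktop to the left or the right, the coaster on the other side; a fixed wooden board 56 mm high lies behind the left place and left of the tray. Origin: centre of its underside
- coaster: round cork coaster, fixed, 100 mm across, 6 mm thick. Origin: centre of its underside
- coffee_can: dark red coffee can, 136 mm across, 182 mm high, a loose bystander to be left alone. Origin: centre of its underside
- tin: short food tin, 75 mm across, 58 mm high, a loose bystander to be left alone. Origin: centre of its underside

How it is judged:
By the outcome, as a careful person would: the job done as asked, in the order asked, and still so for the second after the job is handed in, with the robot touching nothing.
It also fails if it takes over 141 s, if anything falls off the work surface, if the arm or the gripper's body presses on something with over 40 N, if the wrist force passes 120 N, or if a joint passes its speed limit or range.

## Working session

There is one attempt and no reset: what is moved stays moved. The work goes in short steps, Python scripts to look and compute and a tool call to move; the robot and the scene stay as the last step left them, time stands still between calls to the robot, and variables do not carry over. Pictures are saved under pics/ and viewed, at most 14 in all, crops included, and the job is handed in when it is done.

Besides the shell and the picture viewer there is one more tool, called after ">>>" by a JSON object that holds its "fn" and its "kwargs", one argument or row to a line. carry_out: Moves the arm, as the interface text tells. Its arguments: {"type":"object","properties":{"targets":{"type":"string"},"jaw":{"type":"number"},"force":{"type":"number"}},"required":["targets"]}

```bash
mkdir -p pics; python3 - <<'E'
from cell import r
import cv2,pickle,numpy as np
np.set_printoptions(precision=4,suppress=True)
s=r.state();print(s['time_s'],s['ee_pos'],s['tcp_rot'],s['force'],s['opening'])
d={}
for n in('scene','side','wrist'):
    d[n]=r.snapshot(n);print(n,{k:v for k,v in d[n].items() if k!='color'})
    cv2.imwrite(f'pics/{n}0.png',d[n]['color'][...,::-1])
pickle.dump(d,open('d0.pkl','wb'))
E
```

```text
0.0 [ 0.1693 -0.627   0.2137] [[ 0.9654  0.2607 -0.0006]
 [ 0.2607 -0.9654  0.0017]
 [-0.0001 -0.0017 -1.    ]] [-0.2738 -0.1704 -0.1748] 0.9989221233825285
scene {'fx': 510.90185329831456, 'fy': 510.90185329831456, 'cx': 273.32737202847284, 'cy': 204.25089867401752, 'T': array([[-0.9508,  0.1745, -0.2558,  0.9628],
       [ 0.3089,  0.5932, -0.7434,  1.093 ],
       [ 0.022 , -0.7859, -0.618 ,  1.0762],
       [ 0.    ,  0.    ,  0.    ,  1.    ]])}
side {'fx': 403.63240477174793, 'fy': 403.63240477174793, 'cx': 272.16297509202104, 'cy': 217.50654911558874, 'T': array([[-0.949 , -0.1584,  0.2727,  0.1834],
       [-0.3143,  0.4028, -0.8596,  0.9511],
       [ 0.0263, -0.9015, -0.432 ,  0.5674],
       [ 0.    ,  0.    ,  0.    ,  1.    ]])}
wrist {'fx': 295.64898225388976, 'fy': 295.64898225388976, 'cx': 279.73017219975736, 'cy': 208.76327396720876, 'T_tool_cam': array([[ 0.0001, -0.9676, -0.2525,  0.0707],
       [ 1.    , -0.0002,  0.0014,  0.0014],
       [-0.0014, -0.2525,  0.9676, -0.1696],
       [ 0.    ,  0.    ,  0.    ,  1.    ]])}
```

View pics/scene0.png

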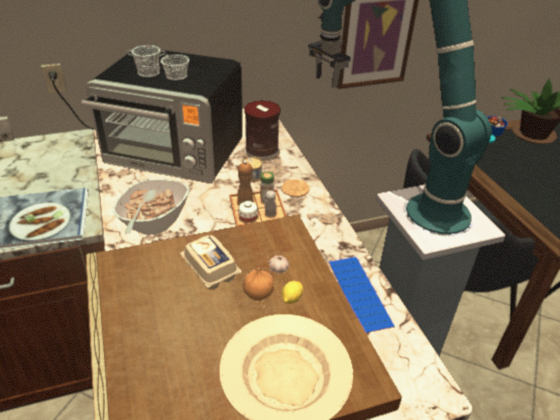

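View pics/side0.png

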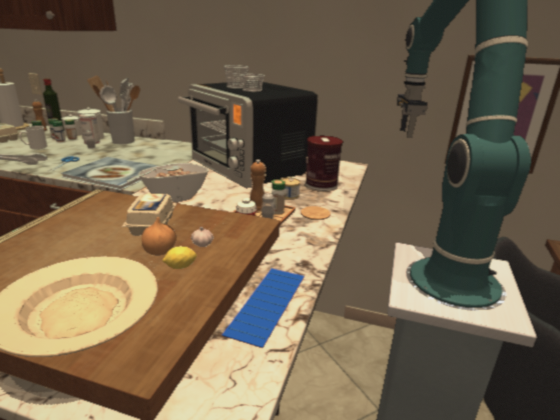

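The scene view shows the tray at about (256,207), with the mill at the back right (245,180), the jar at (267,180), the shaker at (270,203) and the timer at (248,210). The coaster is at (296,187), the mat at (360,294), and the can at (262,128). The side view agrees. Next I'll get positions from rays.

```bash
cat > h.py <<'E'
from cell import r
import cv2,pickle,numpy as np
from scipy.spatial.transform import Rotation as Ro
np.set_printoptions(precision=4,suppress=True)
def snap(n):
    s=r.state();d=r.snapshot(n)
    if n=='wrist':
        T=np.eye(4);T[:3,:3]=s['tcp_rot'];T[:3,3]=s['ee_pos'];d['T']=T@d['T_tool_cam']
    return d
def ray(d,u,v,z):
    "pixel -> world point on plane z"
    p=d['T'][:3,:3]@[(u-d['cx'])/d['fx'],(v-d['cy'])/d['fy'],1];o=d['T'][:3,3]
    return o+p*(z-o[2])/p[2]
def proj(d,P):
    q=np.linalg.inv(d['T'])@np.r_[P,1];return np.array([d['fx']*q[0]/q[2]+d['cx'],d['fy']*q[1]/q[2]+d['cy']])
def save(d,n,crop=None,k=1):
    c=d['color'][...,::-1]
    if crop:c=c[crop[1]:crop[3],crop[0]:crop[2]]
    cv2.imwrite(f'pics/{n}.png',cv2.resize(c,None,fx=k,fy=k,interpolation=cv2.INTER_CUBIC))
def blobs(d,lo,hi,amin=60):
    h=cv2.cvtColor(d['color'],cv2.COLOR_RGB2HSV);m=cv2.inRange(h,np.array(lo),np.array(hi))
    n,l,st,c=cv2.connectedComponentsWithStats(m)
    return [(i,st[i],c[i],(l==i).astype(np.uint8)) for i in range(1,n) if st[i][4]>amin]
E
python3 - <<'E'
from h import *
d=pickle.load(open('d0.pkl','rb'));s=d['scene']
for i,st,c,m in blobs(s,(105,120,80),(125,255,255),800):
    b=cv2.minAreaRect(max(cv2.findContours(m,0,2)[0],key=len));print('mat',[ray(s,*p,.004)[:2] for p in cv2.boxPoints(b)],ray(s,*c,.004))
    cn=max(cv2.findContours(m,0,2)[0],key=cv2.contourArea);q=cv2.approxPolyDP(cn,6,True)[:,0];print([ray(s,*p,.004)[:2] for p in q])
for n,u,v,z in(('coaster',296,187,.006),('tray',257,208,.014),('timer',248,207,.06),('milltop',245,166,.17),('jartop',267,175,.11),('shakertop',270,193,.095),('can top',262,106,.182),('tin top',256,162,.058)):print(n,ray(s,u,v,z))
save(s,'crop0',(200,80,340,240),5/1.4)
E
```

```text
mat [array([0.4523, 0.1189]), array([0.3585, 0.0863]), array([0.3741, 0.381 ]), array([0.4545, 0.4013])] [0.4106 0.2587 0.004 ]
[array([0.4429, 0.1157]), array([0.4536, 0.3734]), array([0.3798, 0.3825]), array([0.3617, 0.1312])]
coaster [ 0.412  -0.2658  0.006 ]
tray [ 0.5815 -0.1809  0.014 ]
timer [ 0.6241 -0.1387  0.06  ]
milltop [ 0.6132 -0.2087  0.17  ]
jartop [ 0.5346 -0.2236  0.11  ]
shakertop [ 0.5489 -0.1456  0.095 ]
can top [ 0.4494 -0.5607  0.182 ]
tin top [ 0.5252 -0.3834  0.058 ]
```

View pics/crop0.png

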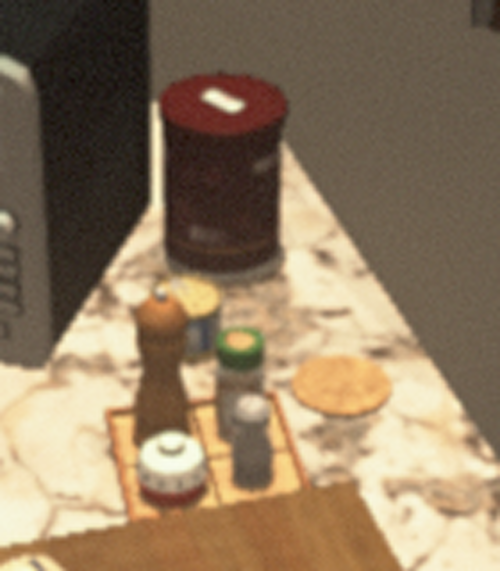

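Mill is in the far right quarter, jar near right, shaker near left, with the mat on the left and the coaster on the right. I'll lift and turn the tool (tool x to world +y, tool y to world +x), then go above the tray to look.

>>> {"fn": "carry_out", "kwargs": {
  "targets": "0 0 -0.2 0 0 -0.04; 0 0 -0.4 0 0 -0.08; 0 0 -0.6 0 0 -0.12; 0 0 -0.8 0 0 -0.16; 0 0 -1 0 0 -0.2",
  "jaw": -1,
  "force": 15
}}

```text
time_s: 0.65
ee_pos: [0.1693, -0.6273, 0.315]
tcp_rot: [[0.624, 0.782, -0.0], [0.782, -0.624, 0.001], [0.0, -0.001, -1.0]]
force: [0.4, -0.1, -0.6]
opening: 1.004
grip_force: 0.0
```

>>> {"fn": "carry_out", "kwargs": {
  "targets": "0 0 -0.2 0 0 -0.043; 0 0 -0.4 0 0 -0.086; 0 0 -0.6 0 0 -0.13; 0 0 -0.7 0 0 -0.174; 0 0 -0.7 0 0 -0.216"
}}

```text
time_s: 1.15
ee_pos: [0.1697, -0.6281, 0.3864]
tcp_rot: [[-0.005, 1.0, 0.001], [1.0, 0.005, -0.003], [-0.003, 0.001, -1.0]]
force: [1.2, -0.6, -0.9]
opening: 1.0
grip_force: 0.0
```

>>> {"fn": "carry_out", "kwargs": {
  "targets": "0.25 0.2 0 0 0 0; 0.5 0.4 0 0 0 0; 0.75 0.6 0 0 0 0; 1 0.8 0 0 0 0"
}}

```text
time_s: 1.55
ee_pos: [0.25, -0.5264, 0.3842]
tcp_rot: [[0.0, 1.0, -0.0], [1.0, -0.0, 0.0], [0.0, -0.0, -1.0]]
force: [1.7, 0.9, 0.3]
opening: 0.997
grip_force: 0.0
```

>>> {"fn": "carry_out", "kwargs": {
  "targets": "0.25 0.2 0 0 0 0; 0.5 0.4 0 0 0 0; 0.75 0.6 0 0 0 0; 1 0.8 0 0 0 0"
}}

```text
time_s: 1.95
ee_pos: [0.33, -0.4263, 0.3844]
tcp_rot: [[0.0, 1.0, -0.0], [1.0, -0.0, 0.0], [0.0, -0.0, -1.0]]
force: [0.3, -0.4, -0.4]
opening: 1.003
grip_force: 0.0
```

>>> {"fn": "carry_out", "kwargs": {
  "targets": "0.25 0.2 0 0 0 0; 0.5 0.4 0 0 0 0; 0.75 0.6 0 0 0 0; 1 0.8 0 0 0 0"
}}

```text
time_s: 2.35
ee_pos: [0.41, -0.3264, 0.3844]
tcp_rot: [[0.0, 1.0, -0.0], [1.0, -0.0, 0.0], [0.0, -0.0, -1.0]]
force: [1.1, 0.2, -0.6]
opening: 1.003
grip_force: 0.0
```

>>> {"fn": "carry_out", "kwargs": {
  "targets": "0.25 0.2 0 0 0 0; 0.5 0.4 0 0 0 0; 0.75 0.6 0 0 0 0; 1 0.8 0 0 0 0"
}}

```text
time_s: 2.75
ee_pos: [0.49, -0.2265, 0.3844]
tcp_rot: [[0.0, 1.0, -0.0], [1.0, -0.0, -0.0], [-0.0, -0.0, -1.0]]
force: [-0.0, 0.2, -0.1]
opening: 1.0
grip_force: 0.0
```

>>> {"fn": "carry_out", "kwargs": {
  "targets": "0.25 0.2 0 0 0 0; 0.5 0.4 0 0 0 0; 0.75 0.6 0 0 0 0; 1 0.8 0 0 0 0; 1 0.8 0 0 0 0"
}}

```text
time_s: 3.25
ee_pos: [0.5711, -0.1227, 0.3841]
tcp_rot: [[-0.007, 1.0, 0.0], [1.0, 0.007, 0.003], [0.003, 0.0, -1.0]]
force: [-0.3, 1.0, 0.5]
opening: 1.001
grip_force: 0.0
```

```bash
python3 - <<'E'
from h import *
d=snap('wrist');pickle.dump(d,open('w1.pkl','wb'));save(d,'w1');s=r.state();print(s['time_s'],s['ee_pos'],s['tcp_rot'],s['joint_pos'],s['force'])
E
```

```text
3.3 [ 0.5701 -0.1253  0.384 ] [[-0.0041  1.     -0.0007]
 [ 1.      0.0041  0.0012]
 [ 0.0012 -0.0007 -1.    ]] [ 0.6468  0.3027 -0.625   1.5138  0.1772  1.3835  0.0144] [-0.2051 -0.3569 -0.9514]
```

View pics/w1.png

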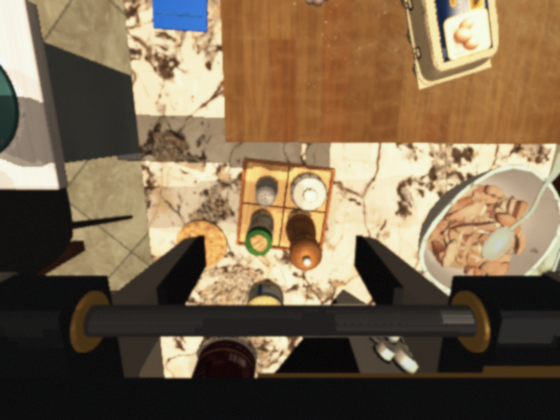

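The wrist view shows the tray with corners near (245,159), (334,168), (327,252) and (237,244). The green cap is at (260,241), the mill tip at (306,261), the timer knob at (310,192), the shaker at (266,190), the coaster at (202,243), and the board's corner at (225,142).

```bash
python3 - <<'E'
from h import *
d=pickle.load(open('w1.pkl','rb'))
for n,lo,hi,z in(('coaster',(8,90,150),(20,200,255),.006),('cap',(45,80,30),(85,255,255),.111),('mat',(105,120,60),(125,255,255),.004),('timerwhite',(10,0,150),(40,90,255),.056),('shaker',(0,0,60),(179,50,170),.09)):
    for i,st,c,m in blobs(d,lo,hi,120):
        if n!='mat' and not(150<c[0]<340 and 150<c[1]<275):continue
        print(n,st,c,ray(d,*(st[:2]+(st[2:4]-1)/2),z)[:2],ray(d,*c,z)[:2])
for n,u,v,z in(('t1',245,159,.014),('t2',334,168,.014),('t3',327,252,.014),('t4',237,244,.014),('milltip',306,261,.176),('knob',310,192,.064),('boardL',225,142,.056),('boardR',400,142,.056)):print(n,ray(d,u,v,z)[:2])
print(np.mean([ray(d,*p,.014) for p in((245,159),(334,168),(327,252),(237,244))],0))
save(d,'w1c',(150,130,350,280),4)
E
```

```text
coaster [157 161  48  10 147] [188.9456 164.2109] [ 0.3887 -0.1146] [ 0.4044 -0.1122]
coaster [200 163  38  45 387] [218.832  184.4393] [ 0.4571 -0.1506] [ 0.4578 -0.1495]
coaster [ 236  162  139  116 4154] [286.4701 210.6683] [ 0.6212 -0.2169] [ 0.5852 -0.1995]
coaster [128 169  53  57 809] [155.5352 195.2781] [ 0.3339 -0.1744] [ 0.3371 -0.1711]
coaster [ 175  205  100  100 2852] [219.0978 263.1757] [ 0.4628 -0.2908] [ 0.4512 -0.3096]
coaster [251 235  16  16 179] [258.6313 242.2849] [ 0.5308 -0.2648] [ 0.5311 -0.2644]
cap [246 227  25  28 252] [258.1151 238.1706] [ 0.5377 -0.221 ] [ 0.538  -0.2171]
mat [ 153    0   54   32 1578] [180.2681  14.27  ] [0.4053 0.1305] [0.4067 0.1323]
mat [437   0  10  32 182] [441.478   10.4396] [0.8358 0.1337] [0.8347 0.141 ]
timerwhite [292 175  35  36 960] [308.6458 192.4531] [ 0.6221 -0.1537] [ 0.6215 -0.1536]
timerwhite [256 189  20  17 243] [264.9918 197.1646] [ 0.5474 -0.1621] [ 0.5466 -0.1624]
t1 [ 0.5088 -0.1012]
t2 [ 0.6705 -0.1163]
t3 [ 0.6655 -0.2807]
t4 [ 0.4895 -0.2651]
milltip [ 0.6087 -0.2261]
knob [ 0.6229 -0.1512]
boardL [ 0.4814 -0.0701]
boardR [ 0.769  -0.0681]
[ 0.5836 -0.1908  0.014 ]
```

View pics/w1c.png

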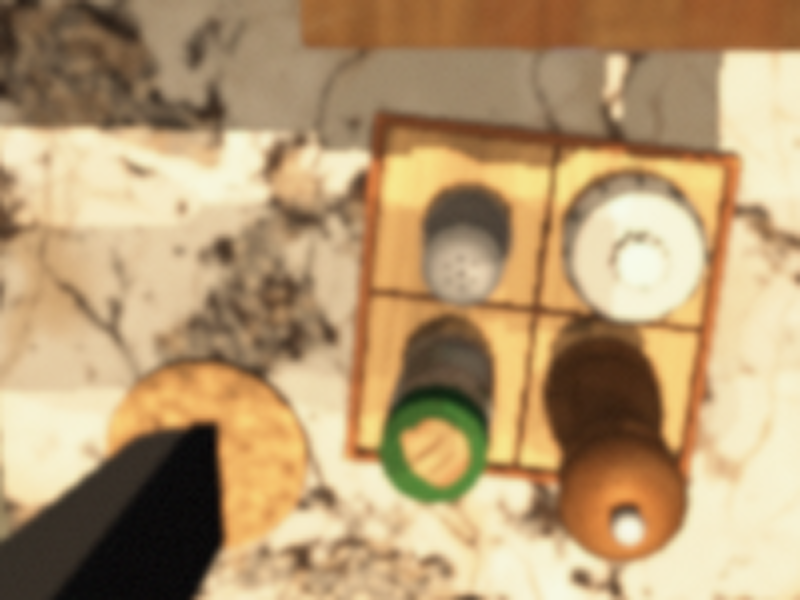

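```bash
python3 - <<'E'
from h import *
d=pickle.load(open('w1.pkl','rb'))
f=lambda x,y,z:ray(d,149.6+x/4,129.6+y/4,z)[:2]
c=f(535,307,.006)
C=np.array([f(378,115,.014),f(737,157,.014),f(350,456,.014)])
e=C[1]-C[0];print('tray',c,np.linalg.norm(e),np.linalg.norm(C[2]-C[0]),'mid',(C[1]+C[2])/2,'yaw',np.degrees(np.arctan2(e[1],e[0])))
yaw=np.arctan2(e[1],e[0]);R=np.array([[np.cos(yaw),-np.sin(yaw)],[np.sin(yaw),np.cos(yaw)]])
m=(c+(C[1]+C[2])/2)/2
for n,x,y,z in(('mill',627,525,.176),('jar',435,445,.111),('shaker',463,262,.095),('timer',637,258,.064),('timerdial',635,248,.054)):
    p=f(x,y,z);print(n,p,R.T@(p-m))
print('coaster',f(207,457,.006))
# second opinion from scene camera crop0 (scale 25/7)
s=pickle.load(open('d0.pkl','rb'))['scene'];g=lambda x,y,z:ray(s,199.6+x*.28,79.6+y*.28,z)[:2]
for n,x,y,z in(('mill',161,292,.176),('jar',241,341,.111),('shaker',253,400,.096),('timer',172,439,.064),('coaster',342,385,.006),('tin',193,297,.058),('can',224,100,.182)):print(n,g(x,y,z))
print(r.state()['ee_pos'])
E
```

```text
tray [ 0.5791 -0.191 ] 0.16411586264571554 0.1651475714862917 mid [ 0.58   -0.1911] yaw -6.221980712419049
mill [ 0.6092 -0.2259] [ 0.0332 -0.0315]
jar [ 0.5383 -0.2216] [-0.0377 -0.0348]
shaker [ 0.5491 -0.1505] [-0.0347  0.037 ]
timer [ 0.6211 -0.1548] [0.0374 0.0405]
timerdial [ 0.6211 -0.1525] [0.0371 0.0428]
coaster [ 0.418  -0.2684]
mill [ 0.6095 -0.2258]
jar [ 0.535  -0.2217]
shaker [ 0.5457 -0.1511]
timer [ 0.6199 -0.1564]
coaster [ 0.415  -0.2642]
tin [ 0.5347 -0.381 ]
can [ 0.452  -0.5482]
[ 0.5701 -0.1253  0.384 ]
```

Both cameras agree to about 3 mm. Next I'll pick the mill, gripping its head with the TCP at z 0.128.

>>> {"fn": "carry_out", "kwargs": {
  "targets": "-0.25 0.1 0 0 0 0; -0.5 0.2 0 0 0 0; -0.75 0.3 0 0 0 0; -1 0.39 0 0 0 0; -1 0.39 0 0 0 0"
}}

```text
time_s: 3.8
ee_pos: [0.6075, -0.2339, 0.3831]
tcp_rot: [[0.008, 1.0, -0.002], [1.0, -0.008, -0.002], [-0.002, -0.002, -1.0]]
force: [-0.4, -0.4, -0.3]
opening: 0.998
grip_force: 0.0
```

>>> {"fn": "carry_out", "kwargs": {
  "targets": "0 0 0.25 0 0 0; 0 0 0.5 0 0 0; 0 0 0.75 0 0 0; 0 0 1 0 0 0"
}}

```text
time_s: 4.2
ee_pos: [0.6075, -0.228, 0.2837]
tcp_rot: [[0.001, 1.0, -0.0], [1.0, -0.001, -0.0], [-0.0, -0.0, -1.0]]
force: [-0.1, -0.6, 0.4]
opening: 1.0
grip_force: 0.0
```

>>> {"fn": "carry_out", "kwargs": {
  "targets": "0 0 0.2 0 0 0; 0 0 0.4 0 0 0; 0 0 0.6 0 0 0; 0 0 0.6 0 0 0; 0 0 0.6 0 0 0"
}}

```text
time_s: 4.7
ee_pos: [0.6081, -0.2279, 0.225]
tcp_rot: [[0.001, 1.0, -0.0], [1.0, -0.001, -0.0], [-0.0, -0.0, -1.0]]
force: [0.6, -0.1, 0.1]
opening: 1.0
grip_force: 0.0
```

```bash
python3 - <<'E'
from h import *
s=r.state();print(s['time_s'],s['ee_pos'],s['tcp_rot'],s['force'])
d=snap('wrist');save(d,'w2');pickle.dump(d,open('w2.pkl','wb'))
E
```

```text
4.7 [ 0.6081 -0.2279  0.225 ] [[ 0.0007  1.     -0.0003]
 [ 1.     -0.0007 -0.0001]
 [-0.0001 -0.0003 -1.    ]] [ 0.5778 -0.1466  0.1236]
```

View pics/w2.png

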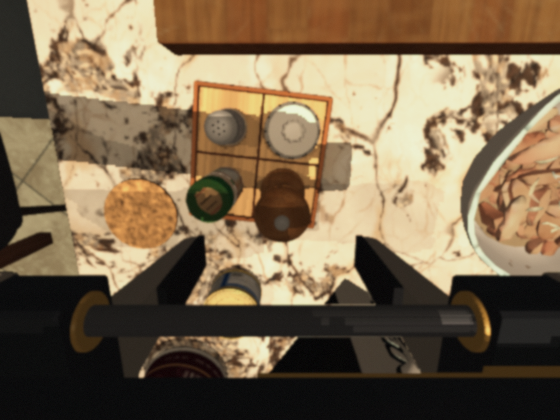

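It is aligned: mill tip at (282,221), cap (210,198), knob (293,131), shaker (226,128), coaster centre (140,213) and floor cross (259,157).

```bash
python3 - <<'E'
from h import *
d=pickle.load(open('w2.pkl','rb'))
for n,x,y,z in(('mill',282,221,.176),('jar',210,198,.111),('shaker',226,128.5,.095),('timer',293,131,.064),('coaster',140,213,.006),('cross',259.5,157,.006)):print(n,ray(d,x,y,z)[:2])
for i,st,c,m in blobs(d,(8,60,60),(22,220,255),800):
    if 90<c[0]<190:print(st,ray(d,*(st[:2]+(st[2:4]-1)/2),.006),st[2:4])
E
```

```text
mill [ 0.6102 -0.2256]
jar [ 0.54   -0.2219]
shaker [ 0.556  -0.1559]
timer [ 0.6229 -0.1583]
coaster [ 0.4179 -0.2663]
cross [ 0.5822 -0.1909]
```

>>> {"fn": "carry_out", "kwargs": {
  "targets": "0.02 0.02 0.2 0 0 0; 0.02 0.02 0.45 0 0 0; 0.02 0.02 0.7 0 0 0; 0.02 0.02 0.97 0 0 0; 0.02 0.02 0.97 0 0 0"
}}

```text
time_s: 5.25
ee_pos: [0.6087, -0.2255, 0.1254]
tcp_rot: [[0.0, 1.0, -0.004], [1.0, -0.0, 0.001], [0.001, -0.004, -1.0]]
force: [0.0, -0.3, 0.2]
opening: 1.001
grip_force: 0.0
```

>>> {"fn": "carry_out", "kwargs": {
  "targets": "0 0 0 0 0 0; 0 0 0 0 0 0; 0 0 0 0 0 0; 0 0 0 0 0 0; 0 0 0 0 0 0",
  "jaw": 1,
  "force": 15
}}

```text
time_s: 5.75
ee_pos: [0.6108, -0.2257, 0.1283]
tcp_rot: [[0.0, 1.0, 0.001], [1.0, -0.0, -0.001], [-0.001, 0.001, -1.0]]
force: [-0.5, 0.6, -0.4]
opening: 0.585
grip_force: 0.0
```

>>> {"fn": "carry_out", "kwargs": {
  "targets": "0 0 0 0 0 0; 0 0 0 0 0 0; 0 0 0 0 0 0"
}}

```text
time_s: 6.05
ee_pos: [0.6107, -0.2257, 0.128]
tcp_rot: [[0.0, 1.0, 0.0], [1.0, -0.0, -0.0], [-0.0, 0.0, -1.0]]
force: [-0.7, -0.6, 3.6]
opening: 0.525
grip_force: 15.0
```

>>> {"fn": "carry_out", "kwargs": {
  "targets": "0 0 -0.15 0 0 0; 0 0 -0.35 0 0 0; 0 0 -0.55 0 0 0; 0 0 -0.8 0 0 0; 0 0 -1 0 0 0"
}}

```text
time_s: 6.55
ee_pos: [0.6106, -0.2254, 0.2294]
tcp_rot: [[-0.0, 1.0, 0.001], [1.0, 0.0, -0.0], [-0.0, 0.001, -1.0]]
force: [0.6, -0.6, -1.1]
opening: 0.521
grip_force: 15.0
```

>>> {"fn": "carry_out", "kwargs": {
  "targets": "0 0 -0.2 0 0 0; 0 0 -0.4 0 0 0; 0 0 -0.6 0 0 0; 0 0 -0.6 0 0 0"
}}

```text
time_s: 6.95
ee_pos: [0.612, -0.2255, 0.2911]
tcp_rot: [[-0.0, 1.0, 0.005], [1.0, 0.0, -0.002], [-0.002, 0.005, -1.0]]
force: [0.3, 0.1, -1.8]
opening: 0.527
grip_force: 15.0
```

>>> {"fn": "carry_out", "kwargs": {
  "targets": "0.15 -0.15 0 0 0 0; 0.35 -0.35 0 0 0 0; 0.55 -0.55 0 0 0 0; 0.8 -0.8 0 0 0 0; 1 -1 0 0 0 0"
}}

```text
time_s: 7.45
ee_pos: [0.5085, -0.124, 0.2865]
tcp_rot: [[-0.001, 1.0, -0.002], [1.0, 0.001, 0.001], [0.001, -0.002, -1.0]]
force: [0.3, -0.2, -2.2]
opening: 0.525
grip_force: 15.0
```

>>> {"fn": "carry_out", "kwargs": {
  "targets": "0.2 -0.16 0 0 0 0; 0.4 -0.32 0 0 0 0; 0.6 -0.48 0 0 0 0; 0.8 -0.64 0 0 0 0; 1 -0.8 0 0 0 0"
}}

```text
time_s: 7.95
ee_pos: [0.4291, -0.0247, 0.2867]
tcp_rot: [[0.0, 1.0, -0.001], [1.0, -0.0, 0.0], [0.0, -0.001, -1.0]]
force: [-0.3, 0.3, -1.4]
opening: 0.521
grip_force: 15.0
```

>>> {"fn": "carry_out", "kwargs": {
  "targets": "0.2 0 0 0 0 0; 0.4 0 0 0 0 0; 0.6 0 0 0 0 0; 0.8 0 0 0 0 0; 1 0 0 0 0 0"
}}

```text
time_s: 8.45
ee_pos: [0.4298, 0.0751, 0.2869]
tcp_rot: [[0.0, 1.0, -0.001], [1.0, -0.0, -0.0], [-0.0, -0.001, -1.0]]
force: [0.2, 0.0, -2.1]
opening: 0.523
grip_force: 15.0
```

>>> {"fn": "carry_out", "kwargs": {
  "targets": "0.2 0 0 0 0 0; 0.4 0 0 0 0 0; 0.6 0 0 0 0 0; 0.8 0 0 0 0 0; 1 0 0 0 0 0"
}}

```text
time_s: 8.95
ee_pos: [0.4298, 0.175, 0.2868]
tcp_rot: [[0.0, 1.0, -0.001], [1.0, -0.0, -0.001], [-0.001, -0.001, -1.0]]
force: [-0.2, -0.3, -2.7]
opening: 0.519
grip_force: 15.0
```

>>> {"fn": "carry_out", "kwargs": {
  "targets": "0.2 0 0 0 0 0; 0.4 0 0 0 0 0; 0.6 0 0 0 0 0; 0.8 0 0 0 0 0; 1 0 0 0 0 0"
}}

```text
time_s: 9.45
ee_pos: [0.43, 0.2748, 0.2867]
tcp_rot: [[0.0, 1.0, -0.001], [1.0, -0.0, -0.001], [-0.001, -0.001, -1.0]]
force: [-0.1, 0.4, -1.9]
opening: 0.522
grip_force: 15.0
```

>>> {"fn": "carry_out", "kwargs": {
  "targets": "0.2 -0.04 0 0 0 0; 0.4 -0.1 0 0 0 0; 0.6 -0.16 0 0 0 0; 0.7 -0.2 0 0 0 0; 0.7 -0.2 0 0 0 0"
}}

```text
time_s: 9.95
ee_pos: [0.4093, 0.3455, 0.2871]
tcp_rot: [[-0.003, 1.0, -0.001], [1.0, 0.003, 0.0], [0.0, -0.001, -1.0]]
force: [1.0, -1.3, -1.2]
opening: 0.52
grip_force: 15.0
```

```bash
python3 - <<'E'
from h import *
for i in range(6): d=snap('wrist')
s=r.state();print(s['time_s'],s['ee_pos'],s['tcp_rot'],s['force'],s['opening'],s['grip_force'])
save(d,'w3');pickle.dump(d,open('w3.pkl','wb'))
E
```

```text
10.25 [0.4112 0.3434 0.2875] [[ 0.0019  1.      0.0002]
 [ 1.     -0.0019 -0.0007]
 [-0.0007  0.0002 -1.    ]] [ 0.2245 -0.1697 -2.2511] 0.524370251719164 14.9997648160479
```

View pics/w3.png

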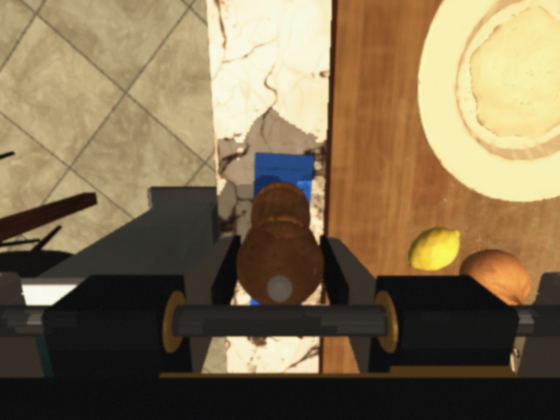

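The far end of the mat shows at row about 152, columns 255–315, with the mill hanging straight. The board edge is near column 332.

```bash
python3 - <<'E'
from h import *
d=pickle.load(open('w3.pkl','rb'))
print('far end',ray(d,256,152,.004),ray(d,315,155,.004),'right edge',ray(d,311,185,.004),'board',ray(d,332,150,.056),ray(d,328,280,.056))
s=pickle.load(open('d0.pkl','rb'))['scene']
for i,st,c,m in blobs(s,(105,120,80),(125,255,255),800):
    cn=max(cv2.findContours(m,0,2)[0],key=cv2.contourArea);P=np.array([ray(s,*p[0],.004)[:2] for p in cn],np.float32);print(cv2.minAreaRect(P))
E
```

```text
far end [0.3761 0.3821 0.004 ] [0.4652 0.3775 0.004 ] right edge [0.4603 0.3316 0.004 ] board [0.4815 0.3881 0.056 ] [0.4838 0.1968 0.056 ]
((0.40963682532310486, 0.24804669618606567), (0.2657961845397949, 0.08543165773153305), 87.1339340209961)
```

>>> {"fn": "carry_out", "kwargs": {
  "targets": "-0.03 0.06 0.2 0 0 0; -0.03 0.06 0.4 0 0 0; -0.03 0.06 0.6 0 0 0; -0.03 0.06 0.8 0 0 0; -0.03 0.06 1 0 0 0"
}}

```text
time_s: 10.75
ee_pos: [0.4172, 0.3406, 0.1868]
tcp_rot: [[0.002, 1.0, 0.0], [1.0, -0.002, -0.0], [-0.0, 0.0, -1.0]]
force: [-0.8, 0.7, -1.1]
opening: 0.52
grip_force: 15.0
```

>>> {"fn": "carry_out", "kwargs": {
  "targets": "0 0 0.2 0 0 0; 0 0 0.4 0 0 0; 0 0 0.5 0 0 0; 0 0 0.55 0 0 0; 0 0 0.6 0 0 0"
}}

```text
time_s: 11.25
ee_pos: [0.4171, 0.3416, 0.1278]
tcp_rot: [[0.001, 1.0, 0.001], [1.0, -0.001, 0.001], [0.001, 0.001, -1.0]]
force: [-0.5, 0.1, -1.2]
opening: 0.522
grip_force: 15.0
```

>>> {"fn": "carry_out", "kwargs": {
  "targets": "0 0 0 0 0 0; 0 0 0.01 0 0 0; 0 0 0.01 0 0 0; 0 0 0.01 0 0 0"
}}

```text
time_s: 11.65
ee_pos: [0.4168, 0.3416, 0.127]
tcp_rot: [[0.0, 1.0, 0.001], [1.0, -0.0, 0.0], [0.0, 0.001, -1.0]]
force: [-1.1, 0.3, -2.7]
opening: 0.524
grip_force: 15.0
```

>>> {"fn": "carry_out", "kwargs": {
  "targets": "0 0 0.01 0 0 0; 0 0 0.01 0 0 0; 0 0 0.01 0 0 0"
}}

```text
time_s: 11.95
ee_pos: [0.4168, 0.3417, 0.126]
tcp_rot: [[0.0, 1.0, 0.001], [1.0, -0.0, 0.0], [0.0, 0.001, -1.0]]
force: [0.1, 0.1, 1.7]
opening: 0.522
grip_force: 15.0
```

>>> {"fn": "carry_out", "kwargs": {
  "targets": "0 0 0 0 0 0; 0 0 0 0 0 0; 0 0 0 0 0 0; 0 0 0 0 0 0; 0 0 0 0 0 0",
  "jaw": -1
}}

```text
time_s: 12.45
ee_pos: [0.4166, 0.3414, 0.1255]
tcp_rot: [[0.0, 1.0, -0.0], [1.0, -0.0, -0.0], [-0.0, -0.0, -1.0]]
force: [-0.1, -0.1, 0.1]
opening: 0.932
grip_force: 0.0
```

>>> {"fn": "carry_out", "kwargs": {
  "targets": "0 0 -0.15 0 0 0; 0 0 -0.3 0 0 0; 0 0 -0.5 0 0 0; 0 0 -0.75 0 0 0; 0 0 -1 0 0 0"
}}

```text
time_s: 12.95
ee_pos: [0.4166, 0.3418, 0.228]
tcp_rot: [[-0.0, 1.0, 0.001], [1.0, 0.0, 0.001], [0.001, 0.001, -1.0]]
force: [-0.2, 0.2, 0.0]
opening: 1.006
grip_force: 0.0
```

```bash
python3 - <<'E'
from h import *
s=r.state();print(s['time_s'],s['ee_pos'],s['force'],s['opening'])
d=snap('scene');save(d,'s1',(200,80,420,340),2.3)
E
```

```text
12.95 [0.4166 0.3418 0.228 ] [-0.1925  0.2147  0.004 ] 1.0060848191671516
```

View pics/s1.png

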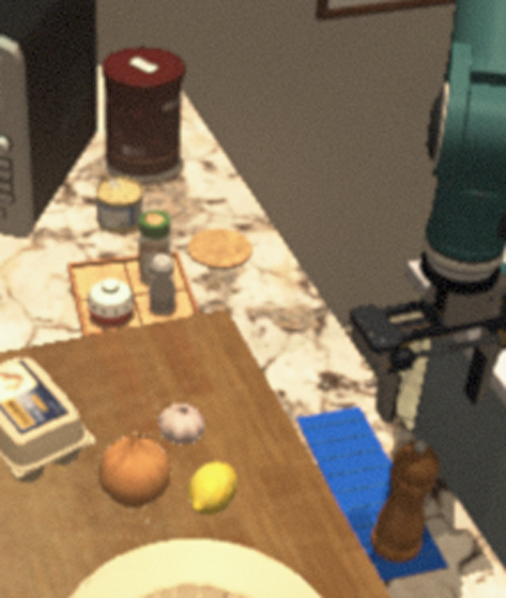

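Mill stands upright on the mat. Now back to the jar.

>>> {"fn": "carry_out", "kwargs": {
  "targets": "-0.3 0 0 0 0 0; -0.65 0 0 0 0 0; -1 0 0 0 0 0"
}}

```text
time_s: 13.3
ee_pos: [0.4166, 0.241, 0.2268]
tcp_rot: [[-0.001, 1.0, 0.002], [1.0, 0.001, 0.0], [0.0, 0.002, -1.0]]
force: [1.2, -0.9, -0.6]
opening: 0.999
grip_force: 0.0
```

>>> {"fn": "carry_out", "kwargs": {
  "targets": "-0.35 0 0 0 0 0; -0.7 0 0 0 0 0; -1 0 0 0 0 0"
}}

```text
time_s: 13.6
ee_pos: [0.4167, 0.1399, 0.2267]
tcp_rot: [[0.001, 1.0, 0.002], [1.0, -0.001, -0.001], [-0.001, 0.002, -1.0]]
force: [0.5, 0.9, 0.6]
opening: 0.999
grip_force: 0.0
```

>>> {"fn": "carry_out", "kwargs": {
  "targets": "-0.35 0.07 0 0 0 0; -0.7 0.14 0 0 0 0; -1 0.2 0 0 0 0"
}}

```text
time_s: 13.9
ee_pos: [0.4371, 0.0398, 0.2269]
tcp_rot: [[0.001, 1.0, 0.002], [1.0, -0.001, -0.001], [-0.001, 0.002, -1.0]]
force: [0.4, 0.0, 0.6]
opening: 1.0
grip_force: 0.0
```

>>> {"fn": "carry_out", "kwargs": {
  "targets": "-0.35 0.14 0 0 0 0; -0.7 0.28 0 0 0 0; -1 0.4 0 0 0 0"
}}

```text
time_s: 14.2
ee_pos: [0.4775, -0.0605, 0.227]
tcp_rot: [[0.001, 1.0, 0.002], [1.0, -0.001, -0.001], [-0.001, 0.002, -1.0]]
force: [1.1, 0.5, -0.1]
opening: 0.998
grip_force: 0.0
```

>>> {"fn": "carry_out", "kwargs": {
  "targets": "-0.35 0.2 0 0 0 0; -0.7 0.4 0 0 0 0; -1 0.6 0 0 0 0"
}}

```text
time_s: 14.5
ee_pos: [0.5375, -0.1608, 0.227]
tcp_rot: [[0.001, 1.0, 0.002], [1.0, -0.001, -0.001], [-0.001, 0.002, -1.0]]
force: [0.5, 0.4, 0.2]
opening: 0.999
grip_force: 0.0
```

>>> {"fn": "carry_out", "kwargs": {
  "targets": "-0.25 0.02 0 0 0 0; -0.5 0.02 0 0 0 0; -0.63 0.02 0 0 0 0; -0.63 0.02 0 0 0 0; -0.63 0.02 0 0 0 0"
}}

```text
time_s: 15.0
ee_pos: [0.5387, -0.2204, 0.2262]
tcp_rot: [[-0.001, 1.0, 0.001], [1.0, 0.001, 0.0], [0.0, 0.001, -1.0]]
force: [0.4, 0.6, 1.0]
opening: 0.999
grip_force: 0.0
```

>>> {"fn": "carry_out", "kwargs": {
  "targets": "0 0 0 0 0 0; 0 0 0 0 0 0; 0 0 0 0 0 0"
}}

```text
time_s: 15.3
ee_pos: [0.5387, -0.2206, 0.2258]
tcp_rot: [[-0.001, 1.0, 0.0], [1.0, 0.001, -0.0], [-0.0, 0.0, -1.0]]
force: [0.2, 0.4, -0.3]
opening: 1.001
grip_force: 0.0
```

```bash
python3 - <<'E'
from h import *
d=snap('wrist');s=r.state();print(s['time_s'],s['ee_pos'],s['tcp_rot'],s['force'])
save(d,'w4');pickle.dump(d,open('w4.pkl','wb'))
E
```

```text
15.35 [ 0.5386 -0.2209  0.2257] [[-0.0009  1.      0.    ]
 [ 1.      0.0009 -0.0001]
 [-0.0001  0.     -1.    ]] [0.2735 0.2746 0.067 ]
```

View pics/w4.png

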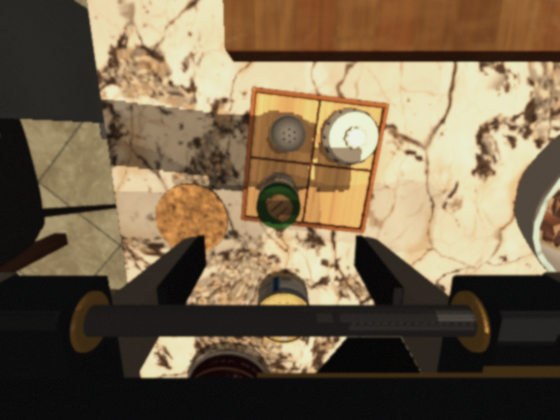

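Cap centre at (278,205), shaker dome (289,134), knob (356,136), floor cross (313,164), coaster centre (192,219).

```bash
python3 - <<'E'
from h import *
d=pickle.load(open('w4.pkl','rb'))
for n,x,y,z in(('jar',278.5,205,.111),('shaker',289,134,.094),('timer',356,136,.064),('timerdial',351,137,.054),('coaster',191.5,219,.006),('cross',313,164,.006)):print(n,ray(d,x,y,z)[:2])
for n,lo,hi,z in(('cap',(45,80,20),(85,255,255),.111),('dial',(10,0,120),(40,110,255),.054)):
    for i,st,c,m in blobs(d,lo,hi,150):
        if 240<c[0]<390 and 100<c[1]<230:print(n,st,ray(d,*(st[:2]+(st[2:4]-1)/2),z)[:2])
E
```

```text
jar [ 0.5379 -0.222 ]
shaker [ 0.5482 -0.1539]
timer [ 0.6221 -0.1562]
timerdial [ 0.619  -0.1574]
coaster [ 0.418  -0.2681]
cross [ 0.5827 -0.1928]
cap [259 183  39  46 752] [ 0.5374 -0.2225]
dial [   18     0   542   305 81512] [ 0.549  -0.1741]
dial [ 322  108   57   56 2219] [ 0.6178 -0.1558]
dial [278 123  21  22 330] [ 0.5483 -0.1537]
```

>>> {"fn": "carry_out", "kwargs": {
  "targets": "-0.01 -0.01 0.25 0 0 0; -0.01 -0.01 0.5 0 0 0; -0.01 -0.01 0.75 0 0 0; -0.01 -0.01 1 0 0 0"
}}

```text
time_s: 15.75
ee_pos: [0.5376, -0.2224, 0.1247]
tcp_rot: [[-0.0, 1.0, 0.0], [1.0, 0.0, -0.0], [-0.0, 0.0, -1.0]]
force: [-0.2, -0.4, 0.1]
opening: 1.003
grip_force: 0.0
```

>>> {"fn": "carry_out", "kwargs": {
  "targets": "0 0 0.15 0 0 0; 0 0 0.3 0 0 0; 0 0 0.44 0 0 0; 0 0 0.44 0 0 0; 0 0 0.44 0 0 0"
}}

```text
time_s: 16.25
ee_pos: [0.5379, -0.2225, 0.0818]
tcp_rot: [[0.0, 1.0, 0.0], [1.0, -0.0, -0.0], [-0.0, 0.0, -1.0]]
force: [-0.2, 0.4, -0.6]
opening: 1.001
grip_force: 0.0
```

>>> {"fn": "carry_out", "kwargs": {
  "targets": "0 0 0 0 0 0; 0 0 0 0 0 0; 0 0 0 0 0 0; 0 0 0 0 0 0; 0 0 0 0 0 0",
  "jaw": 1
}}

```text
time_s: 16.75
ee_pos: [0.5376, -0.2226, 0.0818]
tcp_rot: [[0.0, 1.0, 0.0], [1.0, -0.0, -0.0], [-0.0, 0.0, -1.0]]
force: [0.1, 0.0, -0.5]
opening: 0.584
grip_force: 0.0
```

>>> {"fn": "carry_out", "kwargs": {
  "targets": "0 0 0 0 0 0; 0 0 0 0 0 0; 0 0 0 0 0 0; 0 0 0 0 0 0"
}}

```text
time_s: 17.15
ee_pos: [0.5374, -0.2226, 0.0816]
tcp_rot: [[0.0, 1.0, -0.0], [1.0, -0.0, -0.0], [-0.0, -0.0, -1.0]]
force: [-0.4, 0.5, 0.9]
opening: 0.486
grip_force: 15.0
```

>>> {"fn": "carry_out", "kwargs": {
  "targets": "0 0 -0.15 0 0 0; 0 0 -0.35 0 0 0; 0 0 -0.55 0 0 0; 0 0 -0.8 0 0 0; 0 0 -1 0 0 0"
}}

```text
time_s: 17.65
ee_pos: [0.5379, -0.2224, 0.1837]
tcp_rot: [[-0.0, 1.0, 0.001], [1.0, 0.0, -0.0], [-0.0, 0.001, -1.0]]
force: [1.4, -0.0, -1.0]
opening: 0.488
grip_force: 15.0
```

>>> {"fn": "carry_out", "kwargs": {
  "targets": "0.2 -0.2 -0.25 0 0 0; 0.4 -0.4 -0.5 0 0 0; 0.6 -0.6 -0.5 0 0 0; 0.8 -0.8 -0.5 0 0 0; 1 -1 -0.5 0 0 0"
}}

```text
time_s: 18.15
ee_pos: [0.4368, -0.1215, 0.2324]
tcp_rot: [[-0.0, 1.0, 0.001], [1.0, 0.0, -0.001], [-0.001, 0.001, -1.0]]
force: [0.0, 0.8, -1.5]
opening: 0.483
grip_force: 15.0
```

>>> {"fn": "carry_out", "kwargs": {
  "targets": "0.2 0 0 0 0 0; 0.4 0 0 0 0 0; 0.6 0 0 0 0 0; 0.8 0 0 0 0 0; 1 0 0 0 0 0"
}}

```text
time_s: 18.65
ee_pos: [0.4374, -0.0215, 0.2323]
tcp_rot: [[-0.0, 1.0, 0.001], [1.0, 0.0, -0.001], [-0.001, 0.001, -1.0]]
force: [-0.1, 1.1, -2.1]
opening: 0.49
grip_force: 15.0
```

>>> {"fn": "carry_out", "kwargs": {
  "targets": "0.2 0 0 0 0 0; 0.4 0 0 0 0 0; 0.6 0 0 0 0 0; 0.8 0 0 0 0 0; 1 0 0 0 0 0"
}}

```text
time_s: 19.15
ee_pos: [0.4374, 0.0784, 0.2323]
tcp_rot: [[-0.0, 1.0, 0.001], [1.0, 0.0, -0.001], [-0.001, 0.001, -1.0]]
force: [-0.1, -0.3, -1.7]
opening: 0.486
grip_force: 15.0
```

>>> {"fn": "carry_out", "kwargs": {
  "targets": "0.2 0 0 0 0 0; 0.4 0 0 0 0 0; 0.6 0 0 0 0 0; 0.8 0 0 0 0 0; 1 0 0 0 0 0"
}}

```text
time_s: 19.65
ee_pos: [0.4374, 0.1784, 0.2323]
tcp_rot: [[-0.0, 1.0, 0.001], [1.0, 0.0, -0.0], [-0.0, 0.001, -1.0]]
force: [0.4, -0.4, -0.9]
opening: 0.484
grip_force: 15.0
```

>>> {"fn": "carry_out", "kwargs": {
  "targets": "0.2 -0.08 0 0 0 0; 0.4 -0.16 0 0 0 0; 0.55 -0.25 0 0 0 0; 0.7 -0.25 0 0 0 0; 0.7 -0.25 0 0 0 0"
}}

```text
time_s: 20.15
ee_pos: [0.412, 0.2495, 0.2325]
tcp_rot: [[-0.003, 1.0, 0.001], [1.0, 0.003, 0.001], [0.001, 0.001, -1.0]]
force: [-0.2, -0.6, -1.6]
opening: 0.49
grip_force: 15.0
```

>>> {"fn": "carry_out", "kwargs": {
  "targets": "0 0 0.2 0 0 0; 0 0 0.4 0 0 0; 0 0 0.6 0 0 0; 0 0 0.8 0 0 0; 0 0 1 0 0 0"
}}

```text
time_s: 20.65
ee_pos: [0.4131, 0.2463, 0.1312]
tcp_rot: [[0.001, 1.0, 0.001], [1.0, -0.001, -0.001], [-0.001, 0.001, -1.0]]
force: [0.1, -1.3, -0.7]
opening: 0.487
grip_force: 15.0
```

>>> {"fn": "carry_out", "kwargs": {
  "targets": "0 0 0.2 0 0 0; 0 0 0.35 0 0 0; 0 0 0.45 0 0 0; 0 0 0.51 0 0 0; 0 0 0.51 0 0 0"
}}

```text
time_s: 21.15
ee_pos: [0.4126, 0.2474, 0.0804]
tcp_rot: [[0.0, 1.0, -0.0], [1.0, -0.0, -0.0], [-0.0, -0.0, -1.0]]
force: [0.6, 0.9, -1.3]
opening: 0.486
grip_force: 15.0
```

>>> {"fn": "carry_out", "kwargs": {
  "targets": "0 0 0 0 0 0; 0 0 0 0 0 0; 0 0 0 0 0 0"
}}

```text
time_s: 21.45
ee_pos: [0.4129, 0.2476, 0.081]
tcp_rot: [[0.0, 1.0, 0.001], [1.0, -0.0, 0.0], [0.0, 0.001, -1.0]]
force: [-0.9, -0.1, -1.7]
opening: 0.485
grip_force: 15.0
```

>>> {"fn": "carry_out", "kwargs": {
  "targets": "0 0 0.01 0 0 0; 0 0 0.02 0 0 0; 0 0 0.02 0 0 0; 0 0 0.02 0 0 0"
}}

```text
time_s: 21.85
ee_pos: [0.4129, 0.2478, 0.0795]
tcp_rot: [[0.0, 1.0, 0.001], [1.0, -0.0, -0.0], [-0.0, 0.001, -1.0]]
force: [-2.4, -1.1, 9.0]
opening: 0.484
grip_force: 15.1
```

>>> {"fn": "carry_out", "kwargs": {
  "targets": "0 0 0 0 0 0; 0 0 0 0 0 0; 0 0 0 0 0 0; 0 0 0 0 0 0; 0 0 0 0 0 0",
  "jaw": -1
}}

```text
time_s: 22.35
ee_pos: [0.4126, 0.2474, 0.0785]
tcp_rot: [[0.0, 1.0, -0.0], [1.0, -0.0, -0.0], [-0.0, -0.0, -1.0]]
force: [-0.4, 0.6, 0.2]
opening: 0.897
grip_force: 0.0
```

>>> {"fn": "carry_out", "kwargs": {
  "targets": "0 0 -0.15 0 0 0; 0 0 -0.3 0 0 0; 0 0 -0.5 0 0 0; 0 0 -0.75 0 0 0; 0 0 -1 0 0 0"
}}

```text
time_s: 22.85
ee_pos: [0.4126, 0.2478, 0.1808]
tcp_rot: [[-0.0, 1.0, 0.001], [1.0, 0.0, 0.0], [0.0, 0.001, -1.0]]
force: [0.2, 0.3, 0.2]
opening: 1.002
grip_force: 0.0
```

>>> {"fn": "carry_out", "kwargs": {
  "targets": "-0.3 0 -0.2 0 0 0; -0.65 0 -0.47 0 0 0; -1 0 -0.47 0 0 0"
}}

```text
time_s: 23.15
ee_pos: [0.4142, 0.148, 0.2295]
tcp_rot: [[-0.002, 1.0, 0.007], [1.0, 0.002, 0.001], [0.001, 0.007, -1.0]]
force: [1.5, -0.7, -0.1]
opening: 1.001
grip_force: 0.0
```

>>> {"fn": "carry_out", "kwargs": {
  "targets": "-0.35 0.12 0 0 0 0; -0.7 0.24 0 0 0 0; -1 0.35 0 0 0 0"
}}

```text
time_s: 23.45
ee_pos: [0.4481, 0.0456, 0.2271]
tcp_rot: [[0.001, 1.0, 0.002], [1.0, -0.001, -0.001], [-0.001, 0.002, -1.0]]
force: [0.3, 0.5, -1.2]
opening: 0.996
grip_force: 0.0
```

>>> {"fn": "carry_out", "kwargs": {
  "targets": "-0.35 0.17 0 0 0 0; -0.7 0.34 0 0 0 0; -1 0.5 0 0 0 0"
}}

```text
time_s: 23.75
ee_pos: [0.4983, -0.0545, 0.2271]
tcp_rot: [[0.001, 1.0, 0.002], [1.0, -0.001, -0.001], [-0.001, 0.002, -1.0]]
force: [0.6, 0.1, -0.5]
opening: 1.0
grip_force: 0.0
```

>>> {"fn": "carry_out", "kwargs": {
  "targets": "-0.3 0.15 0 0 0 0; -0.6 0.3 0 0 0 0; -1 0.5 0 0 0 0; -1 0.5 0 0 0 0; -1 0.5 0 0 0 0",
  "jaw": -0.3
}}

```text
time_s: 24.25
ee_pos: [0.5476, -0.153, 0.2264]
tcp_rot: [[0.002, 1.0, 0.001], [1.0, -0.002, 0.001], [0.001, 0.001, -1.0]]
force: [-0.2, 0.3, -0.8]
opening: 0.648
grip_force: 0.0
```

```bash
python3 - <<'E'
from h import *
for i in range(6):d=snap('wrist')
s=r.state();print(s['time_s'],s['ee_pos'],s['tcp_rot'],s['force'],s['opening'])
save(d,'w5',(180,60,460,270),2.8);pickle.dump(d,open('w5.pkl','wb'))
E
```

```text
24.55 [ 0.5474 -0.1515  0.2261] [[-0.0016  1.      0.0003]
 [ 1.      0.0016 -0.0004]
 [-0.0004  0.0003 -1.    ]] [-0.4469 -0.3663  0.4718] 0.6504705993331096
```

View pics/w5.png

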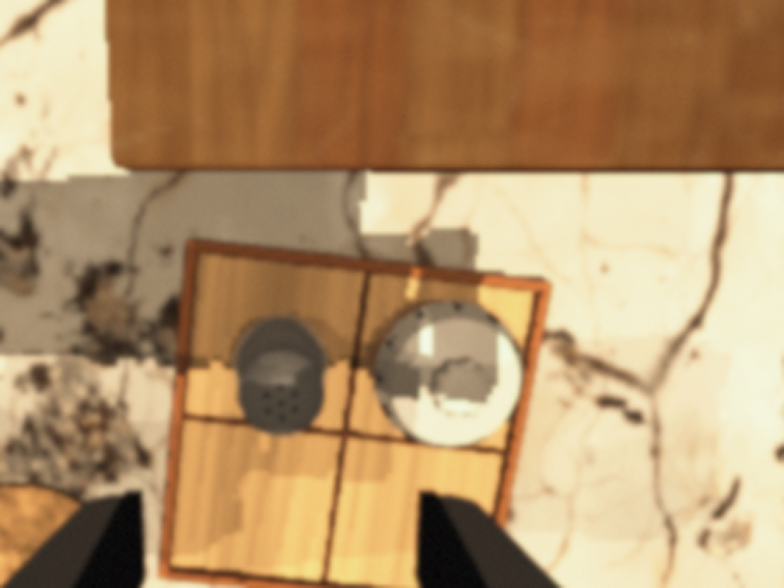

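The crop shows the shaker's dome holes at (281,402), and the timer dial spans columns 375–523 with its knob near (464,381).

```bash
python3 - <<'E'
from h import *
d=pickle.load(open('w5.pkl','rb'));f=lambda x,y,z:ray(d,179.7+x/2.8,59.7+y/2.8,z)[:2]
for a in(('shaker',281,402,.095),('shaker74 bottom/sides',281,390,.085),('timer',464,381,.062),('dial',449,373,.048)):print(a[0],f(*a[1:]))
E
```

```text
shaker [ 0.5482 -0.1549]
shaker74 bottom/sides [ 0.5482 -0.1526]
timer [ 0.6237 -0.1539]
dial [ 0.6202 -0.1534]
```

>>> {"fn": "carry_out", "kwargs": {
  "targets": "-0.02 0.01 0.25 0 0 0; -0.02 0.01 0.5 0 0 0; -0.02 0.01 0.75 0 0 0; -0.02 0.01 1 0 0 0",
  "jaw": -0.17
}}

```text
time_s: 24.95
ee_pos: [0.5485, -0.154, 0.125]
tcp_rot: [[-0.001, 1.0, 0.0], [1.0, 0.001, -0.0], [-0.0, 0.0, -1.0]]
force: [0.3, -0.5, 0.3]
opening: 0.582
grip_force: 0.0
```

>>> {"fn": "carry_out", "kwargs": {
  "targets": "0 0 0.15 0 0 0; 0 0 0.3 0 0 0; 0 0 0.45 0 0 0; 0 0 0.6 0 0 0; 0 0 0.69 0 0 0"
}}

```text
time_s: 25.45
ee_pos: [0.5482, -0.1545, 0.0553]
tcp_rot: [[0.0, 1.0, -0.001], [1.0, -0.0, 0.0], [0.0, -0.001, -1.0]]
force: [0.1, -0.8, 0.1]
opening: 0.583
grip_force: 0.0
```

>>> {"fn": "carry_out", "kwargs": {
  "targets": "0 0 0 0 0 0; 0 0 0 0 0 0; 0 0 0 0 0 0; 0 0 0 0 0 0; 0 0 0 0 0 0",
  "jaw": 1
}}

```text
time_s: 25.95
ee_pos: [0.5488, -0.1548, 0.057]
tcp_rot: [[0.0, 1.0, 0.001], [1.0, -0.0, -0.0], [-0.0, 0.001, -1.0]]
force: [1.3, 0.3, 0.3]
opening: 0.382
grip_force: 14.8
```

>>> {"fn": "carry_out", "kwargs": {
  "targets": "0 0 0 0 0 0; 0 0 0 0 0 0"
}}

```text
time_s: 26.15
ee_pos: [0.5488, -0.1547, 0.057]
tcp_rot: [[0.0, 1.0, 0.001], [1.0, -0.0, -0.0], [-0.0, 0.001, -1.0]]
force: [-0.2, -0.4, 2.7]
opening: 0.378
grip_force: 14.9
```

The opening of 35 mm means the pads caught the narrow dome. I'll regrip lower, with the fingers turned 45° so they clear the timer.

>>> {"fn": "carry_out", "kwargs": {
  "targets": "0 0 0 0 0 0; 0 0 0 0 0 0; 0 0 0 0 0 0; 0 0 0 0 0 0",
  "jaw": -0.2
}}

```text
time_s: 26.55
ee_pos: [0.5485, -0.1546, 0.0565]
tcp_rot: [[0.0, 1.0, -0.0], [1.0, -0.0, 0.0], [0.0, -0.0, -1.0]]
force: [-0.1, -0.2, -0.6]
opening: 0.601
grip_force: 0.0
```

>>> {"fn": "carry_out", "kwargs": {
  "targets": "0 0 -0.15 0 0 0; 0 0 -0.3 0 0 0; 0 0 -0.5 0 0 0; 0 0 -0.6 0 0 0"
}}

```text
time_s: 26.95
ee_pos: [0.5499, -0.1547, 0.1195]
tcp_rot: [[0.0, 1.0, 0.004], [1.0, -0.0, -0.001], [-0.001, 0.004, -1.0]]
force: [0.8, -0.0, -0.7]
opening: 0.602
grip_force: 0.0
```

>>> {"fn": "carry_out", "kwargs": {
  "targets": "0 0 0 0 0 0.04; 0 0 0 0 0 0.08; 0 0 0 0 0 0.12; 0 0 0 0 0 0.16; 0 0 0 0 0 0.2"
}}

```text
time_s: 27.45
ee_pos: [0.5488, -0.1546, 0.1174]
tcp_rot: [[0.592, 0.806, 0.001], [0.806, -0.592, -0.0], [0.0, 0.001, -1.0]]
force: [0.3, -0.1, -0.2]
opening: 0.604
grip_force: 0.0
```

>>> {"fn": "carry_out", "kwargs": {
  "targets": "0 0 0 0 0 0.03; 0 0 0 0 0 0.05; 0 0 0 0 0 0.05; 0 0 0 0 0 0.05"
}}

```text
time_s: 27.85
ee_pos: [0.5487, -0.1545, 0.1171]
tcp_rot: [[0.706, 0.708, 0.001], [0.708, -0.706, -0.0], [0.0, 0.001, -1.0]]
force: [-0.4, 0.2, -0.2]
opening: 0.601
grip_force: 0.0
```

```bash
python3 - <<'E'
from h import *
d=snap('wrist');s=r.state();print(s['time_s'],s['ee_pos'],s['tcp_rot'],s['force'],s['opening'])
save(d,'w6',(130,60,430,285),2.5);pickle.dump(d,open('w6.pkl','wb'));print([proj(d,(.548,-.154,z)) for z in(.006,.08,.096)])
E
```

```text
27.9 [ 0.5486 -0.1546  0.117 ] [[ 0.7062  0.708   0.0004]
 [ 0.708  -0.7062 -0.0002]
 [ 0.0002  0.0004 -1.    ]] [-0.0864 -0.7676  0.1469] 0.6006931508697828
[array([277.1899, 205.5096]), array([276.5437, 229.8566]), array([276.3438, 237.3875])]
```

View pics/w6.png

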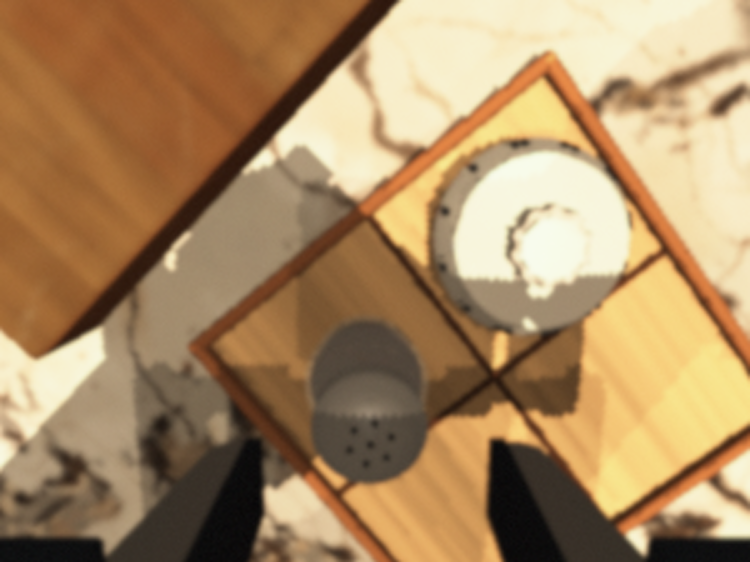

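Shaker upright, dome at crop (370,443), between the fingers. Descending.

>>> {"fn": "carry_out", "kwargs": {
  "targets": "0 0.01 0.15 0 0 0; 0 0.01 0.3 0 0 0; 0 0.01 0.5 0 0 0; 0 0.01 0.75 0 0 0; 0 0.01 0.75 0 0 0"
}}

```text
time_s: 28.4
ee_pos: [0.5458, -0.1547, 0.0372]
tcp_rot: [[0.707, 0.707, -0.008], [0.707, -0.707, 0.002], [-0.004, -0.007, -1.0]]
force: [0.2, 0.4, -0.5]
opening: 0.599
grip_force: 0.0
```

>>> {"fn": "carry_out", "kwargs": {
  "targets": "0 0 0 0 0 0; 0 0 0 0 0 0; 0 0 0 0 0 0; 0 0 0 0 0 0; 0 0 0 0 0 0",
  "jaw": 1
}}

```text
time_s: 28.9
ee_pos: [0.5496, -0.1556, 0.0421]
tcp_rot: [[0.707, 0.707, 0.001], [0.707, -0.707, -0.001], [0.0, 0.001, -1.0]]
force: [-0.4, -0.6, -0.5]
opening: 0.423
grip_force: 14.8
```

```bash
python3 - <<'E'
from h import *
s=r.state();print(s['time_s'],s['ee_pos'],s['force'],s['opening'],s['grip_force'])
E
```

```text
28.9 [ 0.5496 -0.1556  0.0421] [-0.3853 -0.6189 -0.4969] 0.42282952565796567 14.751802349933314
```

>>> {"fn": "carry_out", "kwargs": {
  "targets": "0 0 -0.15 0 0 0; 0 0 -0.35 0 0 0; 0 0 -0.55 0 0 0; 0 0 -0.8 0 0 0; 0 0 -1 0 0 0"
}}

```text
time_s: 29.4
ee_pos: [0.5497, -0.1553, 0.1441]
tcp_rot: [[0.707, 0.707, 0.002], [0.707, -0.707, -0.001], [0.001, 0.002, -1.0]]
force: [-0.1, -0.4, -1.1]
opening: 0.419
grip_force: 14.7
```

>>> {"fn": "carry_out", "kwargs": {
  "targets": "0 0 -0.2 0 0 -0.04; 0 0 -0.4 0 0 -0.08; 0 0 -0.5 0 0 -0.12; 0 0 -0.5 0 0 -0.16; 0 0 -0.5 0 0 -0.2"
}}

```text
time_s: 29.9
ee_pos: [0.5495, -0.1554, 0.1934]
tcp_rot: [[0.151, 0.988, 0.002], [0.988, -0.151, -0.001], [-0.001, 0.002, -1.0]]
force: [-0.4, -0.2, -1.3]
opening: 0.421
grip_force: 14.7
```

>>> {"fn": "carry_out", "kwargs": {
  "targets": "0 0 0 0 0 -0.03; 0 0 0 0 0 -0.05; 0 0 0 0 0 -0.05; 0 0 0 0 0 -0.05"
}}

```text
time_s: 30.3
ee_pos: [0.5492, -0.1554, 0.1923]
tcp_rot: [[0.002, 1.0, 0.001], [1.0, -0.002, -0.0], [-0.0, 0.001, -1.0]]
force: [-0.0, -0.5, -1.7]
opening: 0.423
grip_force: 14.7
```

>>> {"fn": "carry_out", "kwargs": {
  "targets": "0.2 -0.2 0 0 0 0; 0.4 -0.4 0 0 0 0; 0.6 -0.6 0 0 0 0; 0.8 -0.8 0 0 0 0; 1 -1 0 0 0 0"
}}

```text
time_s: 30.8
ee_pos: [0.4484, -0.0545, 0.1919]
tcp_rot: [[0.001, 1.0, 0.0], [1.0, -0.001, -0.001], [-0.001, 0.0, -1.0]]
force: [-0.8, 0.0, -0.8]
opening: 0.424
grip_force: 14.7
```

>>> {"fn": "carry_out", "kwargs": {
  "targets": "0.2 -0.04 0 0 0 0; 0.4 -0.08 0 0 0 0; 0.6 -0.12 0 0 0 0; 0.8 -0.16 0 0 0 0; 1 -0.2 0 0 0 0"
}}

```text
time_s: 31.3
ee_pos: [0.4291, 0.0456, 0.192]
tcp_rot: [[0.001, 1.0, 0.001], [1.0, -0.001, -0.001], [-0.001, 0.001, -1.0]]
force: [0.4, -0.0, -2.0]
opening: 0.422
grip_force: 14.7
```

>>> {"fn": "carry_out", "kwargs": {
  "targets": "0.2 -0.04 0 0 0 0; 0.4 -0.08 0 0 0 0; 0.6 -0.12 0 0 0 0; 0.8 -0.16 0 0 0 0; 1 -0.2 0 0 0 0"
}}

```text
time_s: 31.8
ee_pos: [0.4091, 0.1456, 0.192]
tcp_rot: [[0.001, 1.0, 0.001], [1.0, -0.001, -0.0], [-0.0, 0.001, -1.0]]
force: [0.9, -0.5, -1.5]
opening: 0.421
grip_force: 14.7
```

>>> {"fn": "carry_out", "kwargs": {
  "targets": "0.1 -0.02 0 0 0 0; 0.1 -0.02 0 0 0 0; 0.1 -0.02 0 0 0 0; 0.1 -0.02 0 0 0 0"
}}

```text
time_s: 32.2
ee_pos: [0.4075, 0.1537, 0.1915]
tcp_rot: [[0.002, 1.0, -0.0], [1.0, -0.002, -0.001], [-0.001, -0.0, -1.0]]
force: [-0.8, 0.3, -0.9]
opening: 0.427
grip_force: 14.7
```

```bash
python3 - <<'E'
from h import *
s=r.state();print(s['time_s'],s['ee_pos'],s['tcp_rot'],s['force'],s['opening'],s['grip_force'],s['joint_pos'])
d=snap('scene');save(d,'s2',(200,80,420,340),2.3)
E
```

```text
32.2 [0.4075 0.1537 0.1915] [[ 0.0019  1.     -0.0001]
 [ 1.     -0.0019 -0.0007]
 [-0.0007 -0.0001 -1.    ]] [-0.7991  0.2691 -0.8608] 0.42744700607756786 14.689890278723396 [ 0.3877  0.2593 -0.9205  2.0809  0.2604  0.9185 -0.6786]
```

View pics/s2.png

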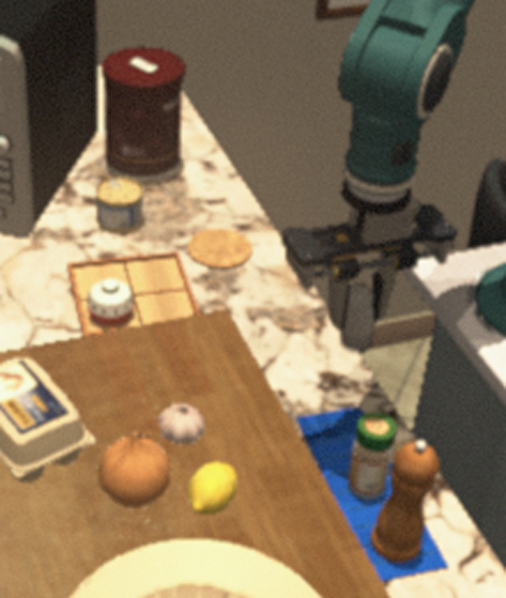

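>>> {"fn": "carry_out", "kwargs": {
  "targets": "0 0 0.2 0 0 0; 0 0 0.4 0 0 0; 0 0 0.6 0 0 0; 0 0 0.8 0 0 0; 0 0 1 0 0 0"
}}

```text
time_s: 32.75
ee_pos: [0.4076, 0.1538, 0.0907]
tcp_rot: [[0.002, 1.0, -0.0], [1.0, -0.002, -0.0], [-0.0, -0.0, -1.0]]
force: [0.6, 0.1, -1.8]
opening: 0.423
grip_force: 14.7
```

>>> {"fn": "carry_out", "kwargs": {
  "targets": "0 0 0.2 0 0 0; 0 0 0.35 0 0 0; 0 0 0.45 0 0 0; 0 0 0.52 0 0 0; 0 0 0.52 0 0 0"
}}

```text
time_s: 33.25
ee_pos: [0.4068, 0.1545, 0.0393]
tcp_rot: [[0.0, 1.0, -0.001], [1.0, -0.0, -0.001], [-0.001, -0.001, -1.0]]
force: [0.1, -0.4, -1.7]
opening: 0.426
grip_force: 14.7
```

>>> {"fn": "carry_out", "kwargs": {
  "targets": "0 0 0 0 0 0; 0 0 0 0 0 0; 0 0 0 0 0 0"
}}

```text
time_s: 33.55
ee_pos: [0.4077, 0.1546, 0.0398]
tcp_rot: [[0.001, 1.0, 0.001], [1.0, -0.001, 0.0], [0.0, 0.001, -1.0]]
force: [-0.3, 0.1, -1.4]
opening: 0.421
grip_force: 14.7
```

>>> {"fn": "carry_out", "kwargs": {
  "targets": "0 0 0.01 0 0 0; 0 0 0.01 0 0 0; 0 0 0.01 0 0 0; 0 0 0.015 0 0 0; 0 0 0.015 0 0 0"
}}

```text
time_s: 34.05
ee_pos: [0.4077, 0.1549, 0.0387]
tcp_rot: [[0.0, 1.0, 0.001], [1.0, -0.0, -0.0], [-0.0, 0.001, -1.0]]
force: [-1.9, -1.0, 10.8]
opening: 0.425
grip_force: 15.6
```

>>> {"fn": "carry_out", "kwargs": {
  "targets": "0 0 0 0 0 0; 0 0 0 0 0 0; 0 0 0 0 0 0; 0 0 0 0 0 0; 0 0 0 0 0 0",
  "jaw": -0.3
}}

```text
time_s: 34.55
ee_pos: [0.4072, 0.1547, 0.0379]
tcp_rot: [[0.0, 1.0, -0.0], [1.0, -0.0, -0.0], [-0.0, -0.0, -1.0]]
force: [-0.2, 0.1, -1.1]
opening: 0.651
grip_force: 0.0
```

>>> {"fn": "carry_out", "kwargs": {
  "targets": "0 0 -0.15 0 0 0; 0 0 -0.3 0 0 0; 0 0 -0.5 0 0 0; 0 0 -0.75 0 0 0; 0 0 -1 0 0 0"
}}

```text
time_s: 35.05
ee_pos: [0.4069, 0.1547, 0.1387]
tcp_rot: [[-0.0, 1.0, -0.001], [1.0, 0.0, -0.0], [-0.0, -0.001, -1.0]]
force: [0.8, -0.7, 0.4]
opening: 0.651
grip_force: 0.0
```

>>> {"fn": "carry_out", "kwargs": {
  "targets": "-0.3 0.1 -0.2 0 0 0; -0.65 0.25 -0.5 0 0 0; -1 0.5 -0.6 0 0 0",
  "jaw": -1
}}

```text
time_s: 35.35
ee_pos: [0.458, 0.0542, 0.2006]
tcp_rot: [[-0.002, 1.0, 0.004], [1.0, 0.002, -0.001], [-0.001, 0.004, -1.0]]
force: [1.2, 0.7, 0.8]
opening: 0.887
grip_force: 0.0
```

>>> {"fn": "carry_out", "kwargs": {
  "targets": "-0.35 0.28 0 0 0 0; -0.7 0.56 0 0 0 0; -1 0.8 0 0 0 0"
}}

```text
time_s: 35.65
ee_pos: [0.5383, -0.0479, 0.1981]
tcp_rot: [[0.002, 1.0, 0.0], [1.0, -0.002, -0.001], [-0.001, 0.0, -1.0]]
force: [0.9, 0.7, 0.7]
opening: 0.999
grip_force: 0.0
```

>>> {"fn": "carry_out", "kwargs": {
  "targets": "-0.35 0.28 0 0 0 0; -0.7 0.56 0 0 0 0; -1 0.8 0 0 0 0; -1.0 0.8 0 0 0 0"
}}

```text
time_s: 36.05
ee_pos: [0.6189, -0.1513, 0.1966]
tcp_rot: [[0.008, 1.0, 0.0], [1.0, -0.008, -0.001], [-0.001, 0.0, -1.0]]
force: [-0.0, -0.9, -0.3]
opening: 0.995
grip_force: 0.0
```

>>> {"fn": "carry_out", "kwargs": {
  "targets": "-0.1 0.03 0 0 0 0; -0.1 0.03 0 0 0 0; -0.1 0.03 0 0 0 0; -0.1 0.03 0 0 0 0; -0.1 0.03 0 0 0 0"
}}

```text
time_s: 36.55
ee_pos: [0.6201, -0.1545, 0.1984]
tcp_rot: [[-0.001, 1.0, 0.0], [1.0, 0.001, -0.0], [-0.0, 0.0, -1.0]]
force: [-0.3, -1.0, 0.1]
opening: 1.0
grip_force: 0.0
```

```bash
python3 - <<'E'
from h import *
d=snap('wrist');s=r.state();print(s['time_s'],s['ee_pos'],s['tcp_rot'],s['force'],s['opening'])
save(d,'w7',(100,20,460,290),2.2);pickle.dump(d,open('w7.pkl','wb'))
E
```

```text
36.6 [ 0.6201 -0.1547  0.1984] [[-0.0008  1.      0.0002]
 [ 1.      0.0008 -0.0003]
 [-0.0003  0.0002 -1.    ]] [ 0.187  -0.6851 -0.0785] 1.0030836844308324
```

View pics/w7.png

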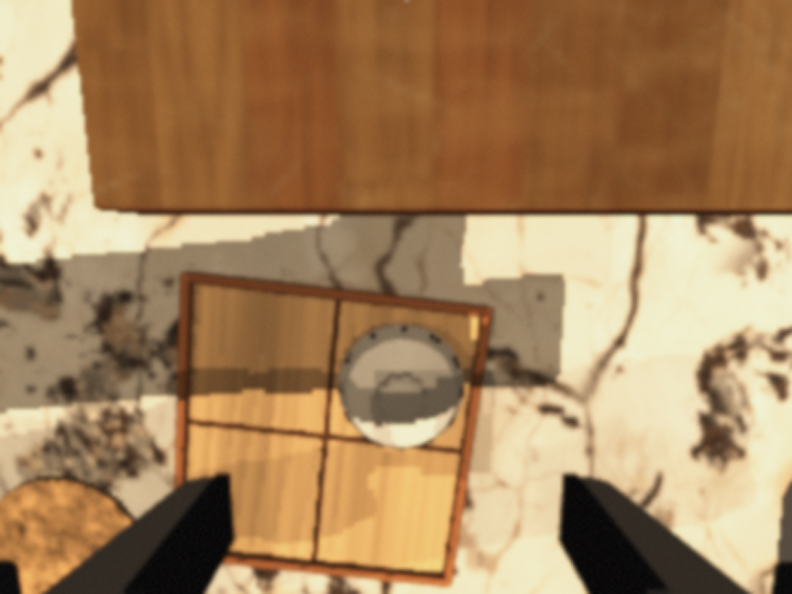

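The tray now holds only the timer, dial spanning crop columns 340–463, knob near (401,398).

```bash
python3 - <<'E'
from h import *
d=pickle.load(open('w7.pkl','rb'));f=lambda x,y,z:ray(d,99.7+x/2.2,19.7+y/2.2,z)[:2]
print(f(401,398,.064),f(401.5,386,.05),'cross',f(326,435,.006))
E
```

```text
[ 0.6229 -0.156 ] [ 0.6232 -0.1531] cross [ 0.5799 -0.1916]
```

>>> {"fn": "carry_out", "kwargs": {
  "targets": "0 0.02 0.25 0 0 0; 0 0.02 0.5 0 0 0; 0 0.02 0.75 0 0 0; 0 0.02 1 0 0 0"
}}

```text
time_s: 37.0
ee_pos: [0.6222, -0.1551, 0.0974]
tcp_rot: [[-0.0, 1.0, 0.0], [1.0, 0.0, -0.0], [-0.0, 0.0, -1.0]]
force: [0.1, 0.4, 0.5]
opening: 1.003
grip_force: 0.0
```

>>> {"fn": "carry_out", "kwargs": {
  "targets": "0 0 0.2 0 0 0; 0 0 0.4 0 0 0; 0 0 0.6 0 0 0; 0 0 0.75 0 0 0; 0 0 0.76 0 0 0"
}}

```text
time_s: 37.5
ee_pos: [0.6208, -0.155, 0.0201]
tcp_rot: [[-0.0, 1.0, -0.003], [1.0, 0.0, 0.001], [0.001, -0.003, -1.0]]
force: [-0.1, -0.1, -0.4]
opening: 1.002
grip_force: 0.0
```

>>> {"fn": "carry_out", "kwargs": {
  "targets": "0 0 0 0 0 0; 0 0 0 0 0 0; 0 0 0 0 0 0; 0 0 0 0 0 0; 0 0 0 0 0 0",
  "jaw": 1,
  "force": 20
}}

```text
time_s: 38.0
ee_pos: [0.6229, -0.1555, 0.023]
tcp_rot: [[0.0, 1.0, 0.001], [1.0, -0.0, -0.001], [-0.001, 0.001, -1.0]]
force: [0.2, -0.1, 4.1]
opening: 0.69
grip_force: 20.0
```

>>> {"fn": "carry_out", "kwargs": {
  "targets": "0 0 0 0 0 0; 0 0 0 0 0 0"
}}

```text
time_s: 38.2
ee_pos: [0.6229, -0.1555, 0.023]
tcp_rot: [[0.0, 1.0, 0.001], [1.0, -0.0, -0.001], [-0.001, 0.001, -1.0]]
force: [-1.3, -0.3, 5.7]
opening: 0.692
grip_force: 20.0
```

>>> {"fn": "carry_out", "kwargs": {
  "targets": "0 0 -0.15 0 0 0; 0 0 -0.35 0 0 0; 0 0 -0.55 0 0 0; 0 0 -0.8 0 0 0; 0 0 -1 0 0 0"
}}

```text
time_s: 38.7
ee_pos: [0.6221, -0.1552, 0.1237]
tcp_rot: [[-0.0, 1.0, 0.0], [1.0, 0.0, 0.0], [0.0, 0.0, -1.0]]
force: [0.6, 0.6, -1.8]
opening: 0.692
grip_force: 20.0
```

>>> {"fn": "carry_out", "kwargs": {
  "targets": "-0.1 -0.2 0 0 0 0; -0.2 -0.4 0 0 0 0; -0.35 -0.6 0 0 0 0; -0.45 -0.8 0 0 0 0; -0.56 -1 0 0 0 0"
}}

```text
time_s: 39.2
ee_pos: [0.521, -0.2116, 0.1224]
tcp_rot: [[0.0, 1.0, -0.001], [1.0, -0.0, -0.0], [-0.0, -0.001, -1.0]]
force: [-0.6, -0.8, -1.3]
opening: 0.692
grip_force: 20.0
```

>>> {"fn": "carry_out", "kwargs": {
  "targets": "-0.1 -0.2 0 0 0 0; -0.2 -0.4 0 0 0 0; -0.35 -0.6 0 0 0 0; -0.45 -0.8 0 0 0 0; -0.56 -1 0 0 0 0"
}}

```text
time_s: 39.7
ee_pos: [0.4211, -0.2675, 0.1225]
tcp_rot: [[0.0, 1.0, -0.0], [1.0, -0.0, -0.0], [-0.0, -0.0, -1.0]]
force: [0.5, -0.5, -1.6]
opening: 0.693
grip_force: 20.0
```

>>> {"fn": "carry_out", "kwargs": {
  "targets": "0 -0.05 0 0 0 0; 0 -0.05 0 0 0 0; 0 -0.05 0 0 0 0; 0 -0.05 0 0 0 0; 0 -0.05 0 0 0 0"
}}

```text
time_s: 40.2
ee_pos: [0.4181, -0.2666, 0.1221]
tcp_rot: [[-0.001, 1.0, 0.0], [1.0, 0.001, 0.0], [0.0, 0.0, -1.0]]
force: [-0.4, 0.7, -1.7]
opening: 0.685
grip_force: 20.0
```

```bash
python3 - <<'E'
from h import *
s=r.state();print(s['time_s'],s['ee_pos'],s['tcp_rot'],s['force'],s['opening'],s['grip_force'])
E
```

```text
40.2 [ 0.4181 -0.2666  0.1221] [[-0.0013  1.      0.0005]
 [ 1.      0.0013  0.0003]
 [ 0.0003  0.0005 -1.    ]] [-0.4218  0.6618 -1.685 ] 0.6854293169198116 19.99976049992256
```

>>> {"fn": "carry_out", "kwargs": {
  "targets": "0 0 0.25 0 0 0; 0 0 0.5 0 0 0; 0 0 0.75 0 0 0; 0 0 0.95 0 0 0; 0 0 0.99 0 0 0"
}}

```text
time_s: 40.7
ee_pos: [0.4169, -0.2663, 0.0223]
tcp_rot: [[-0.001, 1.0, -0.003], [1.0, 0.001, 0.001], [0.001, -0.003, -1.0]]
force: [-8.2, 3.1, 30.5]
opening: 0.692
grip_force: 20.0
```

>>> {"fn": "carry_out", "kwargs": {
  "targets": "0 0 0 0 0 0; 0 0 0 0 0 0; 0 0 0.01 0 0 0; 0 0 0.01 0 0 0"
}}

```text
time_s: 41.1
ee_pos: [0.4179, -0.2673, 0.0227]
tcp_rot: [[-0.0, 1.0, 0.001], [1.0, 0.0, -0.001], [-0.001, 0.001, -1.0]]
force: [-0.2, 0.1, 3.0]
opening: 0.69
grip_force: 20.0
```

>>> {"fn": "carry_out", "kwargs": {
  "targets": "0 0 0 0 0 0; 0 0 0 0 0 0; 0 0 0 0 0 0; 0 0 0 0 0 0; 0 0 0 0 0 0",
  "jaw": -1,
  "force": 15
}}

```text
time_s: 41.6
ee_pos: [0.4171, -0.2673, 0.022]
tcp_rot: [[0.0, 1.0, -0.0], [1.0, -0.0, 0.0], [0.0, -0.0, -1.0]]
force: [0.1, -0.4, 0.1]
opening: 1.003
grip_force: 0.0
```

>>> {"fn": "carry_out", "kwargs": {
  "targets": "0 0 -0.15 0 0 0; 0 0 -0.3 0 0 0; 0 0 -0.5 0 0 0; 0 0 -0.75 0 0 0; 0 0 -1 0 0 0"
}}

```text
time_s: 42.1
ee_pos: [0.4174, -0.2672, 0.1243]
tcp_rot: [[-0.0, 1.0, 0.001], [1.0, 0.0, -0.001], [-0.001, 0.001, -1.0]]
force: [0.9, -0.7, 0.3]
opening: 0.999
grip_force: 0.0
```

>>> {"fn": "carry_out", "kwargs": {
  "targets": "0 0 -0.2 0 0 0; 0 0 -0.4 0 0 0; 0 0 -0.6 0 0 0; 0 0 -0.6 0 0 0; 0 0 -0.6 0 0 0"
}}

```text
time_s: 42.6
ee_pos: [0.4172, -0.2675, 0.1828]
tcp_rot: [[0.0, 1.0, 0.001], [1.0, -0.0, -0.002], [-0.002, 0.001, -1.0]]
force: [-0.4, 0.8, 0.1]
opening: 0.995
grip_force: 0.0
```

```bash
python3 - <<'E'
from h import *
for i in range(3):d=snap('wrist')
s=r.state();print(s['time_s'],s['ee_pos'],s['tcp_rot'],s['force'],s['opening'])
pickle.dump(d,open('w8.pkl','wb'));save(d,'w8')
h=cv2.cvtColor(d['color'],cv2.COLOR_RGB2HSV)
m=cv2.inRange(h,(8,70,60),(22,220,255));m[280:]=0;m[:,:180]=0;m[:,390:]=0
print('px expected coaster',proj(d,(.4175,-.267,.006)),'timer',proj(d,(.4178,-.2667,.054)))
for v in range(150,280,6):
    x=np.where(m[v]>0)[0];
    if len(x)>3:print(v,x.min(),x.max(),len(x))
E
```

```text
42.75 [ 0.4166 -0.267   0.1814] [[ 0.0001  1.     -0.0012]
 [ 1.     -0.0001  0.0008]
 [ 0.0008 -0.0012 -1.    ]] [-0.2814  0.3045 -0.4403] 0.9989071452829691
px expected coaster [280.3114 191.5425] timer [280.6645 200.4287]
150 180 389 210
156 180 389 207
162 180 389 210
168 180 389 203
174 180 389 209
180 180 389 206
186 180 389 209
192 180 389 204
198 180 389 202
204 180 388 174
210 180 388 191
216 180 389 197
222 180 389 174
228 180 389 199
234 180 389 200
240 180 389 158
246 204 389 143
252 205 355 125
258 205 354 130
264 205 354 132
270 203 355 102
276 200 358 96
```

```bash
python3 - <<'E'
from h import *
d=pickle.load(open('w8.pkl','rb'));g=cv2.cvtColor(d['color'],cv2.COLOR_RGB2GRAY)
for a,b,z in((38,48,.006),(25,36,.05)):
    c=cv2.HoughCircles(g,cv2.HOUGH_GRADIENT_ALT,1,5,param1=150,param2=.5,minRadius=a,maxRadius=b)
    if c is not None:
        for u,v,rr in np.array(c).reshape(-1,c.shape[-1])[:8,:3]:
            if 230<u<330 and 150<v<250:print(z,u,v,rr,ray(d,u,v,z)[:2])
E
```

```text
0.05 281.0 200.0 29.541155 [ 0.4182 -0.2672]
0.05 280.0 192.0 30.408194 [ 0.4171 -0.2587]
```

>>> {"fn": "carry_out", "kwargs": {
  "targets": "0.3 0.03 0 0 0 0; 0.65 0.03 0 0 0 0; 1 0.03 0 0 0 0",
  "jaw": -0.5
}}

```text
time_s: 43.05
ee_pos: [0.4197, -0.1659, 0.1812]
tcp_rot: [[0.001, 1.0, -0.001], [1.0, -0.001, 0.001], [0.001, -0.001, -1.0]]
force: [0.2, 0.5, -0.2]
opening: 0.768
grip_force: 0.0
```

>>> {"fn": "carry_out", "kwargs": {
  "targets": "0.35 0 0 0 0 0; 0.7 0 0 0 0 0; 1 0 0 0 0 0"
}}

```text
time_s: 43.35
ee_pos: [0.4195, -0.0653, 0.1815]
tcp_rot: [[-0.001, 1.0, -0.001], [1.0, 0.001, 0.001], [0.001, -0.001, -1.0]]
force: [-0.3, 0.1, 0.6]
opening: 0.748
grip_force: 0.0
```

>>> {"fn": "carry_out", "kwargs": {
  "targets": "0.35 0 0 0 0 0; 0.7 0 0 0 0 0; 1 0 0 0 0 0"
}}

```text
time_s: 43.65
ee_pos: [0.4195, 0.0345, 0.1815]
tcp_rot: [[-0.001, 1.0, -0.001], [1.0, 0.001, 0.0], [0.0, -0.001, -1.0]]
force: [-0.2, -0.4, -0.8]
opening: 0.752
grip_force: 0.0
```

>>> {"fn": "carry_out", "kwargs": {
  "targets": "0.3 0 0 0 0 0; 0.6 0 0 0 0 0; 1 0 0 0 0 0"
}}

```text
time_s: 43.95
ee_pos: [0.4198, 0.1328, 0.1813]
tcp_rot: [[0.002, 1.0, -0.002], [1.0, -0.002, -0.001], [-0.001, -0.002, -1.0]]
force: [0.6, -0.3, 0.4]
opening: 0.752
grip_force: 0.0
```

>>> {"fn": "carry_out", "kwargs": {
  "targets": "0.15 -0.06 0 0 0 0; 0.22 -0.12 0 0 0 0; 0.22 -0.12 0 0 0 0; 0.22 -0.12 0 0 0 0; 0.22 -0.12 0 0 0 0"
}}

```text
time_s: 44.45
ee_pos: [0.4086, 0.1534, 0.1819]
tcp_rot: [[0.002, 1.0, -0.0], [1.0, -0.002, -0.001], [-0.001, -0.0, -1.0]]
force: [-0.3, -0.3, 0.3]
opening: 0.747
grip_force: 0.0
```

>>> {"fn": "carry_out", "kwargs": {
  "targets": "0 0 0 0 0 0; 0 0 0 0 0 0; 0 0 0 0 0 0"
}}

```text
time_s: 44.75
ee_pos: [0.4085, 0.1543, 0.1821]
tcp_rot: [[0.001, 1.0, 0.0], [1.0, -0.001, -0.0], [-0.0, 0.0, -1.0]]
force: [0.4, 0.3, 0.4]
opening: 0.75
grip_force: 0.0
```

The timer sits within about 1 mm of the coaster centre. Now the shaker, back into the tray.

>>> {"fn": "carry_out", "kwargs": {
  "targets": "0 -0.01 0.25 0 0 0; 0 -0.01 0.5 0 0 0; 0 -0.01 0.75 0 0 0; 0 -0.01 1 0 0 0"
}}

```text
time_s: 45.15
ee_pos: [0.4075, 0.1545, 0.0811]
tcp_rot: [[0.001, 1.0, 0.0], [1.0, -0.001, 0.0], [0.0, 0.0, -1.0]]
force: [0.2, -0.3, -0.1]
opening: 0.751
grip_force: 0.0
```

>>> {"fn": "carry_out", "kwargs": {
  "targets": "0 0 0.15 0 0 0; 0 0 0.3 0 0 0; 0 0 0.43 0 0 0; 0 0 0.43 0 0 0; 0 0 0.43 0 0 0"
}}

```text
time_s: 45.65
ee_pos: [0.4073, 0.1549, 0.0392]
tcp_rot: [[0.0, 1.0, -0.0], [1.0, -0.0, 0.0], [0.0, -0.0, -1.0]]
force: [-0.1, 0.5, 0.4]
opening: 0.754
grip_force: 0.0
```

>>> {"fn": "carry_out", "kwargs": {
  "targets": "0 0 0 0 0 0; 0 0 0 0 0 0; 0 0 0 0 0 0; 0 0 0 0 0 0; 0 0 0 0 0 0",
  "jaw": 1,
  "force": 15
}}

```text
time_s: 46.15
ee_pos: [0.4077, 0.1547, 0.0393]
tcp_rot: [[0.0, 1.0, 0.001], [1.0, -0.0, 0.0], [0.0, 0.001, -1.0]]
force: [0.1, 0.3, 1.5]
opening: 0.424
grip_force: 14.9
```

>>> {"fn": "carry_out", "kwargs": {
  "targets": "0 0 0 0 0 0; 0 0 0 0 0 0; 0 0 0 0 0 0"
}}

```text
time_s: 46.45
ee_pos: [0.4076, 0.1548, 0.0393]
tcp_rot: [[0.0, 1.0, 0.001], [1.0, -0.0, 0.0], [0.0, 0.001, -1.0]]
force: [0.4, 0.7, 3.6]
opening: 0.417
grip_force: 15.1
```

>>> {"fn": "carry_out", "kwargs": {
  "targets": "0 0 -0.15 0 0 0; 0 0 -0.35 0 0 0; 0 0 -0.55 0 0 0; 0 0 -0.8 0 0 0; 0 0 -1 0 0 0"
}}

```text
time_s: 46.95
ee_pos: [0.4067, 0.1547, 0.1397]
tcp_rot: [[-0.0, 1.0, -0.001], [1.0, 0.0, -0.0], [-0.0, -0.001, -1.0]]
force: [0.7, 0.8, -1.6]
opening: 0.419
grip_force: 14.7
```

>>> {"fn": "carry_out", "kwargs": {
  "targets": "-0.2 0.04 -0.2 0 0 0; -0.4 0.08 -0.4 0 0 0; -0.6 0.12 -0.5 0 0 0; -0.8 0.16 -0.5 0 0 0; -1 0.2 -0.5 0 0 0"
}}

```text
time_s: 47.45
ee_pos: [0.4269, 0.0537, 0.189]
tcp_rot: [[0.0, 1.0, -0.0], [1.0, -0.0, -0.001], [-0.001, -0.0, -1.0]]
force: [-0.2, 0.2, -0.8]
opening: 0.421
grip_force: 14.7
```

>>> {"fn": "carry_out", "kwargs": {
  "targets": "-0.2 0.04 0 0 0 0; -0.4 0.08 0 0 0 0; -0.6 0.12 0 0 0 0; -0.8 0.16 0 0 0 0; -1 0.2 0 0 0 0"
}}

```text
time_s: 47.95
ee_pos: [0.4466, -0.0461, 0.1885]
tcp_rot: [[0.0, 1.0, -0.001], [1.0, -0.0, 0.0], [0.0, -0.001, -1.0]]
force: [0.3, 0.3, -1.6]
opening: 0.421
grip_force: 14.7
```

>>> {"fn": "carry_out", "kwargs": {
  "targets": "-0.2 0.2 0 0 0 0; -0.4 0.4 0 0 0 0; -0.6 0.6 0 0 0 0; -0.8 0.8 0 0 0 0; -1 1 0 0 0 0"
}}

```text
time_s: 48.45
ee_pos: [0.5472, -0.1461, 0.1882]
tcp_rot: [[0.0, 1.0, -0.002], [1.0, -0.0, 0.0], [0.0, -0.002, -1.0]]
force: [-1.0, 0.2, -1.0]
opening: 0.422
grip_force: 14.7
```

>>> {"fn": "carry_out", "kwargs": {
  "targets": "-0.09 0.01 0 0 0 0; -0.09 0.01 0 0 0 0; -0.09 0.01 0 0 0 0; -0.09 0.01 0 0 0 0; -0.09 0.01 0 0 0 0"
}}

```text
time_s: 48.95
ee_pos: [0.5477, -0.1534, 0.1893]
tcp_rot: [[-0.001, 1.0, -0.0], [1.0, 0.001, -0.0], [-0.0, -0.0, -1.0]]
force: [-0.2, -0.2, -0.8]
opening: 0.422
grip_force: 14.7
```

>>> {"fn": "carry_out", "kwargs": {
  "targets": "0 0 0 0 0 0; 0 0 0 0 0 0; 0 0 0 0 0 0"
}}

```text
time_s: 49.25
ee_pos: [0.5482, -0.1542, 0.1892]
tcp_rot: [[-0.0, 1.0, 0.0], [1.0, 0.0, -0.0], [-0.0, 0.0, -1.0]]
force: [0.1, 0.2, -0.7]
opening: 0.424
grip_force: 14.7
```

>>> {"fn": "carry_out", "kwargs": {
  "targets": "-0.005 0 0.2 0 0 0; -0.005 0 0.4 0 0 0; -0.005 0 0.6 0 0 0; -0.005 0 0.8 0 0 0; -0.005 0 1 0 0 0"
}}

```text
time_s: 49.75
ee_pos: [0.5483, -0.1549, 0.0883]
tcp_rot: [[0.0, 1.0, 0.0], [1.0, -0.0, -0.0], [-0.0, 0.0, -1.0]]
force: [1.7, -0.5, -1.9]
opening: 0.425
grip_force: 14.7
```

>>> {"fn": "carry_out", "kwargs": {
  "targets": "0 0 0.15 0 0 0; 0 0 0.3 0 0 0; 0 0 0.4 0 0 0; 0 0 0.46 0 0 0; 0 0 0.46 0 0 0"
}}

```text
time_s: 50.25
ee_pos: [0.548, -0.1547, 0.0425]
tcp_rot: [[0.0, 1.0, -0.001], [1.0, -0.0, 0.0], [0.0, -0.001, -1.0]]
force: [-0.8, -0.5, -1.6]
opening: 0.419
grip_force: 14.7
```

>>> {"fn": "carry_out", "kwargs": {
  "targets": "0 0 0 0 0 0; 0 0 0.01 0 0 0; 0 0 0.01 0 0 0; 0 0 0.01 0 0 0"
}}

```text
time_s: 50.65
ee_pos: [0.5484, -0.1549, 0.0424]
tcp_rot: [[0.0, 1.0, 0.001], [1.0, -0.0, -0.0], [-0.0, 0.001, -1.0]]
force: [-0.3, -0.3, -1.3]
opening: 0.419
grip_force: 14.7
```

>>> {"fn": "carry_out", "kwargs": {
  "targets": "0 0 0.01 0 0 0; 0 0 0.01 0 0 0; 0 0 0.015 0 0 0; 0 0 0.015 0 0 0"
}}

```text
time_s: 51.05
ee_pos: [0.5485, -0.1549, 0.0413]
tcp_rot: [[0.0, 1.0, 0.0], [1.0, -0.0, -0.001], [-0.001, 0.0, -1.0]]
force: [-2.1, 0.3, 6.2]
opening: 0.426
grip_force: 15.3
```

>>> {"fn": "carry_out", "kwargs": {
  "targets": "0 0 0 0 0 0; 0 0 0 0 0 0; 0 0 0 0 0 0; 0 0 0 0 0 0; 0 0 0 0 0 0",
  "jaw": -0.3
}}

```text
time_s: 51.55
ee_pos: [0.5482, -0.1548, 0.0405]
tcp_rot: [[0.0, 1.0, -0.0], [1.0, -0.0, 0.0], [0.0, -0.0, -1.0]]
force: [0.3, -0.2, 0.3]
opening: 0.653
grip_force: 0.0
```

>>> {"fn": "carry_out", "kwargs": {
  "targets": "0 0 -0.15 0 0 0; 0 0 -0.3 0 0 0; 0 0 -0.5 0 0 0; 0 0 -0.75 0 0 0; 0 0 -1 0 0 0"
}}

```text
time_s: 52.05
ee_pos: [0.5485, -0.1546, 0.143]
tcp_rot: [[-0.0, 1.0, 0.001], [1.0, 0.0, -0.0], [-0.0, 0.001, -1.0]]
force: [-0.3, 0.5, -0.4]
opening: 0.653
grip_force: 0.0
```

>>> {"fn": "carry_out", "kwargs": {
  "targets": "0.25 -0.25 -0.3 0 0 0; 0.5 -0.5 -0.6 0 0 0; 0.75 -0.75 -0.6 0 0 0; 1 -1 -0.6 0 0 0",
  "jaw": -1
}}

```text
time_s: 52.45
ee_pos: [0.4481, -0.0537, 0.2026]
tcp_rot: [[-0.0, 1.0, 0.003], [1.0, 0.0, -0.002], [-0.002, 0.003, -1.0]]
force: [-0.2, 0.5, 0.1]
opening: 0.973
grip_force: 0.0
```

>>> {"fn": "carry_out", "kwargs": {
  "targets": "0.35 -0.07 0 0 0 0; 0.7 -0.14 0 0 0 0; 1 -0.2 0 0 0 0"
}}

```text
time_s: 52.75
ee_pos: [0.4279, 0.0469, 0.202]
tcp_rot: [[-0.001, 1.0, 0.002], [1.0, 0.001, -0.002], [-0.002, 0.002, -1.0]]
force: [0.5, -0.1, 0.6]
opening: 0.999
grip_force: 0.0
```

>>> {"fn": "carry_out", "kwargs": {
  "targets": "0.35 0 0 0 0 0; 0.7 0 0 0 0 0; 1 0 0 0 0 0"
}}

```text
time_s: 53.05
ee_pos: [0.4283, 0.1472, 0.202]
tcp_rot: [[-0.001, 1.0, 0.002], [1.0, 0.001, -0.0], [-0.0, 0.002, -1.0]]
force: [-0.3, -0.2, -0.8]
opening: 1.001
grip_force: 0.0
```

>>> {"fn": "carry_out", "kwargs": {
  "targets": "0.3 -0.05 0 0 0 0; 0.6 -0.1 0 0 0 0; 1 -0.15 0 0 0 0; 1 -0.15 0 0 0 0; 1 -0.15 0 0 0 0"
}}

```text
time_s: 53.55
ee_pos: [0.4129, 0.2463, 0.2015]
tcp_rot: [[-0.003, 1.0, 0.001], [1.0, 0.003, 0.0], [-0.0, 0.001, -1.0]]
force: [0.8, 0.3, -0.5]
opening: 0.999
grip_force: 0.0
```

>>> {"fn": "carry_out", "kwargs": {
  "targets": "0.03 0 0 0 0 0; 0.03 0 0 0 0 0; 0.03 0 0 0 0 0; 0.03 0 0 0 0 0"
}}

```text
time_s: 53.95
ee_pos: [0.4136, 0.2474, 0.2006]
tcp_rot: [[0.002, 1.0, 0.0], [1.0, -0.002, -0.0], [-0.0, 0.0, -1.0]]
force: [-0.1, -1.0, -0.9]
opening: 0.996
grip_force: 0.0
```

>>> {"fn": "carry_out", "kwargs": {
  "targets": "0 -0.01 0.25 0 0 0; 0 -0.01 0.5 0 0 0; 0 -0.01 0.75 0 0 0; 0 -0.01 1 0 0 0"
}}

```text
time_s: 54.35
ee_pos: [0.4126, 0.2477, 0.0996]
tcp_rot: [[0.001, 1.0, 0.0], [1.0, -0.001, -0.0], [-0.0, 0.0, -1.0]]
force: [0.4, 0.2, 0.0]
opening: 1.0
grip_force: 0.0
```

>>> {"fn": "carry_out", "kwargs": {
  "targets": "0 0 0.1 0 0 0; 0 0 0.21 0 0 0; 0 0 0.21 0 0 0; 0 0 0.21 0 0 0"
}}

```text
time_s: 54.75
ee_pos: [0.4127, 0.2485, 0.0802]
tcp_rot: [[0.0, 1.0, 0.001], [1.0, -0.0, 0.0], [0.0, 0.001, -1.0]]
force: [-0.6, 0.2, 0.0]
opening: 1.002
grip_force: 0.0
```

>>> {"fn": "carry_out", "kwargs": {
  "targets": "0 0 0 0 0 0; 0 0 0 0 0 0; 0 0 0 0 0 0; 0 0 0 0 0 0; 0 0 0 0 0 0",
  "jaw": 1
}}

```text
time_s: 55.25
ee_pos: [0.4124, 0.2482, 0.0797]
tcp_rot: [[0.0, 1.0, 0.0], [1.0, -0.0, -0.0], [-0.0, 0.0, -1.0]]
force: [-0.2, -0.9, 0.9]
opening: 0.588
grip_force: 0.0
```

>>> {"fn": "carry_out", "kwargs": {
  "targets": "0 0 0 0 0 0; 0 0 0 0 0 0; 0 0 0 0 0 0; 0 0 0 0 0 0"
}}

```text
time_s: 55.65
ee_pos: [0.4123, 0.2482, 0.0796]
tcp_rot: [[0.0, 1.0, 0.0], [1.0, -0.0, -0.0], [-0.0, 0.0, -1.0]]
force: [0.6, 0.2, 1.1]
opening: 0.485
grip_force: 14.9
```

>>> {"fn": "carry_out", "kwargs": {
  "targets": "0 0 -0.15 0 0 0; 0 0 -0.35 0 0 0; 0 0 -0.55 0 0 0; 0 0 -0.8 0 0 0; 0 0 -1 0 0 0"
}}

```text
time_s: 56.15
ee_pos: [0.4121, 0.2485, 0.1815]
tcp_rot: [[-0.0, 1.0, 0.001], [1.0, 0.0, 0.0], [0.0, 0.001, -1.0]]
force: [-0.5, 0.1, -1.4]
opening: 0.483
grip_force: 14.9
```

>>> {"fn": "carry_out", "kwargs": {
  "targets": "-0.2 0.02 -0.2 0 0 0; -0.4 0.04 -0.4 0 0 0; -0.6 0.06 -0.5 0 0 0; -0.8 0.08 -0.5 0 0 0; -1 0.1 -0.5 0 0 0"
}}

```text
time_s: 56.65
ee_pos: [0.4222, 0.1476, 0.2306]
tcp_rot: [[-0.0, 1.0, 0.001], [1.0, 0.0, -0.001], [-0.001, 0.001, -1.0]]
force: [0.4, -0.3, -1.3]
opening: 0.487
grip_force: 14.9
```

>>> {"fn": "carry_out", "kwargs": {
  "targets": "-0.2 0.02 0 0 0 0; -0.4 0.04 0 0 0 0; -0.6 0.06 0 0 0 0; -0.8 0.08 0 0 0 0; -1 0.1 0 0 0 0"
}}

```text
time_s: 57.15
ee_pos: [0.4319, 0.0477, 0.2302]
tcp_rot: [[-0.001, 1.0, 0.0], [1.0, 0.001, -0.001], [-0.001, 0.0, -1.0]]
force: [0.3, 0.1, -2.0]
opening: 0.489
grip_force: 14.9
```

>>> {"fn": "carry_out", "kwargs": {
  "targets": "-0.2 0.02 0 0 0 0; -0.4 0.04 0 0 0 0; -0.6 0.06 0 0 0 0; -0.8 0.08 0 0 0 0; -1 0.1 0 0 0 0"
}}

```text
time_s: 57.65
ee_pos: [0.442, -0.0522, 0.2303]
tcp_rot: [[-0.001, 1.0, 0.0], [1.0, 0.001, -0.0], [-0.0, 0.0, -1.0]]
force: [0.5, -0.4, -2.1]
opening: 0.484
grip_force: 14.9
```

>>> {"fn": "carry_out", "kwargs": {
  "targets": "-0.2 0.1 0 0 0 0; -0.4 0.2 0 0 0 0; -0.6 0.3 0 0 0 0; -0.8 0.4 0 0 0 0; -1 0.5 0 0 0 0"
}}

```text
time_s: 58.15
ee_pos: [0.4933, -0.1533, 0.2294]
tcp_rot: [[0.0, 1.0, -0.0], [1.0, -0.0, 0.001], [0.001, -0.0, -1.0]]
force: [0.7, 0.6, -0.0]
opening: 0.483
grip_force: 14.9
```

>>> {"fn": "carry_out", "kwargs": {
  "targets": "-0.2 0.1 0 0 0 0; -0.4 0.25 0 0 0 0; -0.6 0.4 0 0 0 0; -0.7 0.45 0 0 0 0; -0.7 0.45 0 0 0 0"
}}

```text
time_s: 58.65
ee_pos: [0.5375, -0.2233, 0.2287]
tcp_rot: [[0.002, 1.0, -0.001], [1.0, -0.002, 0.001], [0.001, -0.001, -1.0]]
force: [0.3, 0.5, -1.6]
opening: 0.488
grip_force: 14.9
```

>>> {"fn": "carry_out", "kwargs": {
  "targets": "0 0 0 0 0 0; 0 0 0 0 0 0; 0 0 0 0 0 0; 0 0 0 0 0 0"
}}

```text
time_s: 59.05
ee_pos: [0.5371, -0.2213, 0.2299]
tcp_rot: [[-0.001, 1.0, 0.0], [1.0, 0.001, -0.001], [-0.001, 0.0, -1.0]]
force: [-0.2, -0.1, -1.0]
opening: 0.487
grip_force: 14.9
```

>>> {"fn": "carry_out", "kwargs": {
  "targets": "-0.005 0.005 0.2 0 0 0; -0.005 0.005 0.4 0 0 0; -0.005 0.005 0.6 0 0 0; -0.005 0.005 0.8 0 0 0; -0.005 0.005 1 0 0 0"
}}

```text
time_s: 59.55
ee_pos: [0.5377, -0.2222, 0.1291]
tcp_rot: [[-0.0, 1.0, 0.0], [1.0, 0.0, -0.0], [-0.0, 0.0, -1.0]]
force: [0.3, 0.6, -1.5]
opening: 0.485
grip_force: 14.9
```

>>> {"fn": "carry_out", "kwargs": {
  "targets": "0 0 0.15 0 0 0; 0 0 0.3 0 0 0; 0 0 0.4 0 0 0; 0 0 0.46 0 0 0; 0 0 0.47 0 0 0"
}}

```text
time_s: 60.05
ee_pos: [0.5376, -0.2222, 0.0821]
tcp_rot: [[0.0, 1.0, -0.001], [1.0, -0.0, 0.0], [0.0, -0.001, -1.0]]
force: [0.3, 0.7, -2.0]
opening: 0.486
grip_force: 14.9
```

>>> {"fn": "carry_out", "kwargs": {
  "targets": "0 0 0 0 0 0; 0 0 0 0 0 0; 0 0 0.01 0 0 0; 0 0 0.01 0 0 0"
}}

```text
time_s: 60.45
ee_pos: [0.5378, -0.2224, 0.0818]
tcp_rot: [[0.0, 1.0, 0.0], [1.0, -0.0, -0.0], [-0.0, 0.0, -1.0]]
force: [0.1, -0.6, -0.7]
opening: 0.488
grip_force: 14.9
```

>>> {"fn": "carry_out", "kwargs": {
  "targets": "0 0 0.01 0 0 0; 0 0 0.01 0 0 0; 0 0 0.01 0 0 0"
}}

```text
time_s: 60.75
ee_pos: [0.538, -0.2224, 0.0816]
tcp_rot: [[0.0, 1.0, 0.0], [1.0, -0.0, -0.001], [-0.001, 0.0, -1.0]]
force: [-1.6, 0.8, 4.9]
opening: 0.485
grip_force: 14.9
```

>>> {"fn": "carry_out", "kwargs": {
  "targets": "0 0 0 0 0 0; 0 0 0 0 0 0; 0 0 0 0 0 0; 0 0 0 0 0 0; 0 0 0 0 0 0",
  "jaw": -1
}}

```text
time_s: 61.25
ee_pos: [0.5377, -0.2223, 0.0805]
tcp_rot: [[0.0, 1.0, -0.0], [1.0, -0.0, 0.0], [0.0, -0.0, -1.0]]
force: [0.1, -0.6, 0.7]
opening: 0.899
grip_force: 0.0
```

>>> {"fn": "carry_out", "kwargs": {
  "targets": "0 0 -0.15 0 0 0; 0 0 -0.3 0 0 0; 0 0 -0.5 0 0 0; 0 0 -0.75 0 0 0; 0 0 -1 0 0 0"
}}

```text
time_s: 61.75
ee_pos: [0.538, -0.2222, 0.183]
tcp_rot: [[-0.0, 1.0, 0.001], [1.0, 0.0, -0.001], [-0.001, 0.001, -1.0]]
force: [0.2, -1.0, -0.0]
opening: 1.002
grip_force: 0.0
```

>>> {"fn": "carry_out", "kwargs": {
  "targets": "0.25 -0.25 -0.3 0 0 0; 0.5 -0.5 -0.5 0 0 0; 0.75 -0.75 -0.5 0 0 0; 1 -1 -0.5 0 0 0"
}}

```text
time_s: 62.15
ee_pos: [0.4375, -0.1212, 0.2323]
tcp_rot: [[-0.0, 1.0, 0.002], [1.0, 0.0, -0.002], [-0.002, 0.002, -1.0]]
force: [0.1, -0.3, -0.1]
opening: 0.999
grip_force: 0.0
```

>>> {"fn": "carry_out", "kwargs": {
  "targets": "0.35 -0.07 0 0 0 0; 0.7 -0.14 0 0 0 0; 1 -0.2 0 0 0 0"
}}

```text
time_s: 62.45
ee_pos: [0.4175, -0.0205, 0.2319]
tcp_rot: [[-0.001, 1.0, 0.002], [1.0, 0.001, -0.002], [-0.002, 0.002, -1.0]]
force: [0.2, -0.1, 0.8]
opening: 1.0
grip_force: 0.0
```

>>> {"fn": "carry_out", "kwargs": {
  "targets": "0.35 0 0 0 0 0; 0.7 0 0 0 0 0; 1 0 0 0 0 0"
}}

```text
time_s: 62.75
ee_pos: [0.4178, 0.0797, 0.232]
tcp_rot: [[-0.001, 1.0, 0.002], [1.0, 0.001, -0.001], [-0.001, 0.002, -1.0]]
force: [-0.4, -0.4, 0.2]
opening: 0.998
grip_force: 0.0
```

>>> {"fn": "carry_out", "kwargs": {
  "targets": "0.35 0 0 0 0 0; 0.7 0 0 0 0 0; 1 0 0 0 0 0"
}}

```text
time_s: 63.05
ee_pos: [0.4178, 0.1798, 0.232]
tcp_rot: [[-0.001, 1.0, 0.002], [1.0, 0.001, -0.0], [-0.0, 0.002, -1.0]]
force: [0.3, 0.1, 0.4]
opening: 1.001
grip_force: 0.0
```

>>> {"fn": "carry_out", "kwargs": {
  "targets": "0.35 0 0 0 0 0; 0.7 0 0 0 0 0; 1 0 0 0 0 0"
}}

```text
time_s: 63.35
ee_pos: [0.4176, 0.2799, 0.232]
tcp_rot: [[-0.001, 1.0, 0.002], [1.0, 0.001, 0.001], [0.001, 0.002, -1.0]]
force: [0.1, -0.3, 0.7]
opening: 1.0
grip_force: 0.0
```

>>> {"fn": "carry_out", "kwargs": {
  "targets": "0.3 0 0 0 0 0; 0.5 0 0 0 0 0; 0.64 -0.01 0 0 0 0; 0.64 -0.01 0 0 0 0; 0.64 -0.01 0 0 0 0"
}}

```text
time_s: 63.85
ee_pos: [0.4168, 0.3416, 0.2313]
tcp_rot: [[-0.0, 1.0, 0.001], [1.0, 0.0, -0.0], [-0.0, 0.001, -1.0]]
force: [-0.3, -0.4, -0.1]
opening: 1.0
grip_force: 0.0
```

>>> {"fn": "carry_out", "kwargs": {
  "targets": "0 0 0 0 0 0; 0 0 0 0 0 0; 0 0 0 0 0 0; 0 0 0 0 0 0"
}}

```text
time_s: 64.25
ee_pos: [0.4171, 0.3412, 0.2306]
tcp_rot: [[0.001, 1.0, 0.0], [1.0, -0.001, -0.0], [-0.0, 0.0, -1.0]]
force: [0.4, -0.8, -0.6]
opening: 1.001
grip_force: 0.0
```

Right above the mill's place pose (0.4167, 0.3416).

>>> {"fn": "carry_out", "kwargs": {
  "targets": "0 0 0.25 0 0 0; 0 0 0.5 0 0 0; 0 0 0.75 0 0 0; 0 0 1 0 0 0"
}}

```text
time_s: 64.65
ee_pos: [0.417, 0.3415, 0.1297]
tcp_rot: [[0.001, 1.0, 0.0], [1.0, -0.001, -0.0], [-0.0, 0.0, -1.0]]
force: [-1.1, -0.2, -0.0]
opening: 1.001
grip_force: 0.0
```

>>> {"fn": "carry_out", "kwargs": {
  "targets": "0 0 0.04 0 0 0; 0 0 0.04 0 0 0; 0 0 0.04 0 0 0; 0 0 0.04 0 0 0"
}}

```text
time_s: 65.05
ee_pos: [0.4174, 0.3424, 0.1279]
tcp_rot: [[0.0, 1.0, 0.002], [1.0, -0.0, 0.001], [0.001, 0.002, -1.0]]
force: [0.1, 0.7, 0.2]
opening: 1.002
grip_force: 0.0
```

>>> {"fn": "carry_out", "kwargs": {
  "targets": "0 0 0 0 0 0; 0 0 0 0 0 0; 0 0 0 0 0 0; 0 0 0 0 0 0; 0 0 0 0 0 0",
  "jaw": 1
}}

```text
time_s: 65.55
ee_pos: [0.4168, 0.3417, 0.1266]
tcp_rot: [[0.0, 1.0, 0.0], [1.0, -0.0, -0.0], [-0.0, 0.0, -1.0]]
force: [-0.6, -0.4, 0.0]
opening: 0.584
grip_force: 0.0
```

>>> {"fn": "carry_out", "kwargs": {
  "targets": "0 0 0 0 0 0; 0 0 0 0 0 0; 0 0 0 0 0 0; 0 0 0 0 0 0"
}}

```text
time_s: 65.95
ee_pos: [0.4168, 0.3417, 0.1266]
tcp_rot: [[0.0, 1.0, -0.0], [1.0, -0.0, -0.0], [-0.0, -0.0, -1.0]]
force: [0.0, 0.7, 0.3]
opening: 0.523
grip_force: 15.0
```

>>> {"fn": "carry_out", "kwargs": {
  "targets": "0 0 -0.15 0 0 0; 0 0 -0.35 0 0 0; 0 0 -0.55 0 0 0; 0 0 -0.8 0 0 0; 0 0 -1 0 0 0"
}}

```text
time_s: 66.45
ee_pos: [0.4168, 0.342, 0.2286]
tcp_rot: [[-0.0, 1.0, 0.001], [1.0, 0.0, 0.001], [0.001, 0.001, -1.0]]
force: [0.0, 1.1, -1.3]
opening: 0.52
grip_force: 15.0
```

>>> {"fn": "carry_out", "kwargs": {
  "targets": "-0.2 0.02 -0.2 0 0 0; -0.4 0.04 -0.4 0 0 0; -0.6 0.06 -0.6 0 0 0; -0.8 0.08 -0.6 0 0 0; -1 0.1 -0.6 0 0 0"
}}

```text
time_s: 66.95
ee_pos: [0.4268, 0.2413, 0.2879]
tcp_rot: [[-0.0, 1.0, 0.002], [1.0, 0.0, -0.0], [-0.0, 0.002, -1.0]]
force: [0.2, -0.2, -1.7]
opening: 0.521
grip_force: 15.0
```

>>> {"fn": "carry_out", "kwargs": {
  "targets": "-0.2 0.02 0 0 0 0; -0.4 0.04 0 0 0 0; -0.6 0.06 0 0 0 0; -0.8 0.08 0 0 0 0; -1 0.1 0 0 0 0"
}}

```text
time_s: 67.45
ee_pos: [0.4365, 0.1412, 0.2872]
tcp_rot: [[-0.001, 1.0, 0.0], [1.0, 0.001, -0.001], [-0.001, 0.0, -1.0]]
force: [0.4, -1.0, -1.6]
opening: 0.523
grip_force: 15.0
```

>>> {"fn": "carry_out", "kwargs": {
  "targets": "-0.2 0.02 0 0 0 0; -0.4 0.04 0 0 0 0; -0.6 0.06 0 0 0 0; -0.8 0.08 0 0 0 0; -1 0.1 0 0 0 0"
}}

```text
time_s: 67.95
ee_pos: [0.4465, 0.0412, 0.2872]
tcp_rot: [[-0.001, 1.0, 0.0], [1.0, 0.001, -0.001], [-0.001, 0.0, -1.0]]
force: [0.9, 0.2, -1.9]
opening: 0.519
grip_force: 15.0
```

>>> {"fn": "carry_out", "kwargs": {
  "targets": "-0.2 0.08 0 0 0 0; -0.4 0.16 0 0 0 0; -0.6 0.24 0 0 0 0; -0.8 0.32 0 0 0 0; -1 0.4 0 0 0 0"
}}

```text
time_s: 68.45
ee_pos: [0.4873, -0.0596, 0.2868]
tcp_rot: [[-0.0, 1.0, 0.0], [1.0, 0.0, -0.0], [-0.0, 0.0, -1.0]]
force: [0.2, 0.5, -1.6]
opening: 0.521
grip_force: 15.0
```

>>> {"fn": "carry_out", "kwargs": {
  "targets": "-0.2 0.14 0 0 0 0; -0.4 0.28 0 0 0 0; -0.6 0.42 0 0 0 0; -0.8 0.56 0 0 0 0; -1 0.7 0 0 0 0"
}}

```text
time_s: 68.95
ee_pos: [0.5574, -0.16, 0.2862]
tcp_rot: [[0.0, 1.0, -0.001], [1.0, -0.0, 0.0], [0.0, -0.001, -1.0]]
force: [-0.2, 0.4, -1.4]
opening: 0.524
grip_force: 15.0
```

>>> {"fn": "carry_out", "kwargs": {
  "targets": "-0.2 0.16 0 0 0 0; -0.4 0.32 0 0 0 0; -0.55 0.45 0 0 0 0; -0.67 0.54 0 0 0 0; -0.67 0.54 0 0 0 0"
}}

```text
time_s: 69.45
ee_pos: [0.6112, -0.2282, 0.2852]
tcp_rot: [[0.003, 1.0, -0.001], [1.0, -0.003, 0.0], [0.0, -0.001, -1.0]]
force: [-0.0, -0.3, -2.2]
opening: 0.52
grip_force: 15.0
```

>>> {"fn": "carry_out", "kwargs": {
  "targets": "0 0 0 0 0 0; 0 0 0 0 0 0; 0 0 0 0 0 0; 0 0 0 0 0 0"
}}

```text
time_s: 69.85
ee_pos: [0.6106, -0.2248, 0.2869]
tcp_rot: [[-0.001, 1.0, 0.0], [1.0, 0.001, -0.0], [-0.0, 0.0, -1.0]]
force: [-0.8, -0.3, -1.6]
opening: 0.52
grip_force: 15.0
```

>>> {"fn": "carry_out", "kwargs": {
  "targets": "-0.005 0 0.2 0 0 0; -0.005 0 0.4 0 0 0; -0.005 0 0.6 0 0 0; -0.005 0 0.8 0 0 0; -0.005 0 1 0 0 0"
}}

```text
time_s: 70.35
ee_pos: [0.6106, -0.2257, 0.1861]
tcp_rot: [[-0.0, 1.0, 0.0], [1.0, 0.0, -0.0], [-0.0, 0.0, -1.0]]
force: [0.6, 0.2, -1.6]
opening: 0.523
grip_force: 15.0
```

>>> {"fn": "carry_out", "kwargs": {
  "targets": "0 0 0.15 0 0 0; 0 0 0.3 0 0 0; 0 0 0.45 0 0 0; 0 0 0.54 0 0 0; 0 0 0.56 0 0 0"
}}

```text
time_s: 70.85
ee_pos: [0.6102, -0.2257, 0.1293]
tcp_rot: [[0.0, 1.0, -0.002], [1.0, -0.0, 0.001], [0.001, -0.002, -1.0]]
force: [-0.7, 0.5, -1.6]
opening: 0.523
grip_force: 15.0
```

>>> {"fn": "carry_out", "kwargs": {
  "targets": "0 0 0 0 0 0; 0 0 0.01 0 0 0; 0 0 0.02 0 0 0; 0 0 0.02 0 0 0"
}}

```text
time_s: 71.25
ee_pos: [0.6109, -0.2259, 0.1289]
tcp_rot: [[0.0, 1.0, 0.001], [1.0, -0.0, -0.0], [-0.0, 0.001, -1.0]]
force: [0.1, 0.4, -1.8]
opening: 0.519
grip_force: 15.0
```

>>> {"fn": "carry_out", "kwargs": {
  "targets": "0 0 0.005 0 0 0; 0 0 0.01 0 0 0; 0 0 0.01 0 0 0; 0 0 0.01 0 0 0"
}}

```text
time_s: 71.65
ee_pos: [0.6112, -0.226, 0.1285]
tcp_rot: [[0.0, 1.0, 0.001], [1.0, -0.0, -0.001], [-0.001, 0.001, -1.0]]
force: [-1.1, 0.3, 5.9]
opening: 0.517
grip_force: 15.0
```

>>> {"fn": "carry_out", "kwargs": {
  "targets": "0 0 0 0 0 0; 0 0 0 0 0 0; 0 0 0 0 0 0; 0 0 0 0 0 0; 0 0 0 0 0 0",
  "jaw": -1
}}

```text
time_s: 72.15
ee_pos: [0.6107, -0.2258, 0.1273]
tcp_rot: [[0.0, 1.0, -0.0], [1.0, -0.0, 0.0], [0.0, -0.0, -1.0]]
force: [0.6, -0.7, -0.8]
opening: 0.931
grip_force: 0.0
```

>>> {"fn": "carry_out", "kwargs": {
  "targets": "0 0 -0.1 0 0 0; 0 0 -0.25 0 0 0; 0 0 -0.5 0 0 0; 0 0 -0.75 0 0 0; 0 0 -1 0 0 0"
}}

```text
time_s: 72.65
ee_pos: [0.6111, -0.2256, 0.2302]
tcp_rot: [[-0.0, 1.0, 0.001], [1.0, 0.0, -0.0], [-0.0, 0.001, -1.0]]
force: [-0.1, -0.5, -0.4]
opening: 1.001
grip_force: 0.0
```

>>> {"fn": "carry_out", "kwargs": {
  "targets": "0 0 -0.2 0 0 0; 0.2 -0.1 -0.4 0 0 0; 0.4 -0.2 -0.6 0 0 0; 0.6 -0.4 -0.8 0 0 0; 0.8 -0.5 -0.8 0 0 0"
}}

```text
time_s: 73.15
ee_pos: [0.5613, -0.1444, 0.3119]
tcp_rot: [[-0.0, 1.0, 0.006], [1.0, 0.0, -0.002], [-0.002, 0.006, -1.0]]
force: [0.6, 0.2, 1.0]
opening: 0.998
grip_force: 0.0
```

>>> {"fn": "carry_out", "kwargs": {
  "targets": "0 0 0 0 0 0; 0 0 0 0 0 0; 0 0 0 0 0 0; 0 0 0 0 0 0; 0 0 0 0 0 0"
}}

```text
time_s: 73.65
ee_pos: [0.5609, -0.1465, 0.3071]
tcp_rot: [[0.001, 1.0, -0.001], [1.0, -0.001, 0.001], [0.001, -0.001, -1.0]]
force: [0.1, -0.5, 0.1]
opening: 0.999
grip_force: 0.0
```

```bash
python3 - <<'E'
from h import *
d=snap('wrist');s=r.state();print(s['time_s'],s['ee_pos'],s['force'])
pickle.dump(d,open('w9.pkl','wb'))
w=d['color'][130:285,120:390]
sc=r.snapshot('scene')['color'][90:245,200:345]
a=cv2.resize(w,None,fx=1.85,fy=1.85,interpolation=2);b=cv2.resize(sc,None,fx=1.85,fy=1.85,interpolation=2)
cv2.imwrite('pics/fin.png',np.hstack([a,b])[...,::-1])
print([proj(d,p) for p in((.6095,-.2258,.176),(.5375,-.222,.111),(.548,-.154,.095),(.418,-.267,.006))])
E
```

```text
73.7 [ 0.5608 -0.1463  0.3071] [ 0.0958 -0.4165  0.1047]
[array([323.3096, 269.6116]), array([261.8836, 244.7674]), array([269.7378, 191.8042]), array([195.7603, 246.7106])]
```

View pics/fin.png

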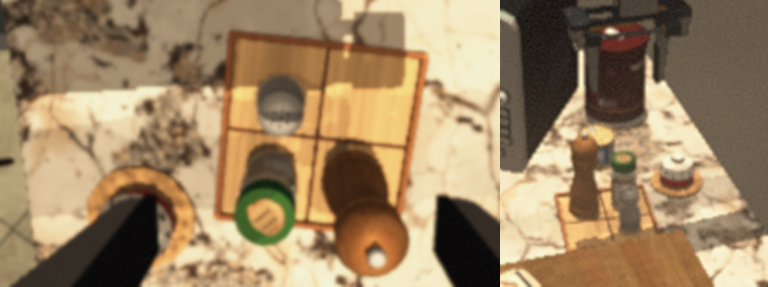

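Everything stands upright. The mill tip at (376,255), cap (265,213) and dome (281,112) in the left crop map back within about 2 px of their starting spots, and the timer sits central on the coaster.

```bash
python3 -c "
from cell import r
print(r.hand_in())"
```

```text
the job is handed in; nothing more can be done
None
```

The job is handed in at about 74 s: the timer stands in the middle of the coaster, the mill, jar and shaker are upright in the tray within about 2 mm of their starting spots as measured in the images, and the can and tin were left alone.

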